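# Lock the slide scanner's stage for transport

### The job

Get the slide scanner ready to be carried: take the red locking pin from its block, feel lightly through the brush-covered slot in the scanner's dark grey cover until the pin drops into the hole of the stage hidden beneath, wherever the stage has stopped, then draw the stage along with the pin to the red ring and push the pin fully home there, its knob down flush on the cover. Let go of the pin, never force it, and leave the hex driver in the block, the oil bottle and the slide mailer where they stand.

Things in the scene. Friction and masses are not known exactly. Their poses are not given: they have to be found in the camera images.
- scanner: slide scanner, fixed: cream housing 260 mm (x) by 350 mm (y), with a flat dark grey 4 mm thick cover, its top 120 mm above the bench, over y = -60 to 175 mm, and a stepped cream optics column, with a black camera on top (309 mm tall), at y below -66 mm. Origin: centre of its underside, z up, front to -x. A slot in the cover runs along the scanner's y
- slot_mid (a point): middle of the slot, level with the cover's top; axes as the scanner's. The slot runs along y, 64 mm long (32 mm each way from here) and 12 mm wide, through the 4 mm cover. A thin bright edge rims it; soft black dust brushes close it to the eye but do not resist the pin
- slot_far_end (a point): middle of the slot's end edge nearer the optics column (90 mm from the column, 57.5 mm from the red ring's centre), level with the cover's top; axes as the scanner's
- stage_under_slot (a point): point on the top of the hidden stage plate, straight below slot_mid, 14 mm under the cover's top (does not move with the stage; axes as the scanner's). The plate is flat, 8 mm thick, lies under the whole slot and slides along y only, with about 7 N of drag; it stays where it is left. Pressed harder than about 8 N, the pin's tip may drag it along by friction before it finds the hole
- lock_mark (a point): centre of the red ring (34 mm across, painted round the slot's +y end), on the slot's line 26 mm from slot_mid, level with the cover's top; axes as the scanner's. The stage's one hole (11 mm, through, chamfered, on the slot's line) starts 14 to 46 mm from here towards the far end, unseen. Here the stage meets its stop, its hole right over the chassis hole
- block: grey accessory block, fixed, 50 mm (x) by 150 mm (y) by 56 mm tall; origin at the centre of its underside. Two 11 mm holes, 52 mm deep, on its centre line at y = -40 and +40 mm: one holds the locking pin, the other the hex driver, either way round
- pin_knob (a point): centre of the locking pin's red knob, an upright cylinder 20 mm across, 50 mm tall, with a steel shank below it; the pin is loose, 60 to 90 g. The point is 25 mm above the knob's flat underside, 71 mm above the tip; z points from tip to knob. At the start the pin stands in the block, the knob's underside on the block's top
- pin: the locking pin; origin at the centre of its tip, z up the pin. Shank 8 mm across, 46 mm long, tapered to 5 mm over the last 2.5 mm. Knob's underside above the cover: 32 mm with the tip on the stage plate, 22 mm with the tip dropped through the stage's hole onto the chassis, 0 mm home. The chassis has one hole, 11 mm across and 30 mm deep, below the red ring's centre
- driver_handle (a point): bystander: middle of the handle of a hex driver (blue handle 18 mm across, standing 80 mm above the block's top) that stands in the block's other hole; leave it there
- oil_mid (a point): bystander: middle of a small amber glass bottle with a black cap, 34 mm across and 72 mm tall, standing on the bench on the robot's side of the block
- mailer_mid (a point): bystander: middle of a blue and white plastic slide mailer, 34 by 86 by 22 mm, lying on the scanner's dark grey cover about 100 mm behind the slot
Things that resemble listed ones, but are neither listed nor needed, are in the scene too. What is shaped like the pin but pink is not meant.

How it is judged:
By the outcome, as a careful person would: the job done as asked, in the order asked, and still so for the second after the job is handed in, with the robot touching nothing.
It also fails if it takes over 58 s, if anything falls off the work surface, if the arm or the gripper's body presses on something with over 40 N, if the wrist force passes 120 N, or if a joint passes its speed limit or range.

### The arm

A 6-joint arm with a two-finger parallel gripper is mounted at the origin on the work surface. World frame = base frame: x ahead of the robot, y to its left, z up, the work surface at z = 0. Lengths are in m, angles in rad, forces in N, time in s.
With the tool pointing down it reaches from about 0.35 to 0.775 m from the base axis. Payload 7.3 kg.
Tool frame: the origin (TCP) lies at the very end of the fingers, on their centre line; the grasp point (between the pads) lies 19 mm behind it; x points along the fingers, y is the direction in which the jaws open and shut, and the axes are right-handed (so a half turn about x gives the same grasp; the last joint's range is limited). The gripper opens to 92 mm and grips with 3 to 60 N. Pads are 19 mm wide; open, the fingers measure 130 mm over their backs; the gripper's body (75 mm by 190 mm) begins 47 mm behind the grasp point.
Start: joints at [0.984, 0.342, 1.524, -0, 1.275, -0.146], TCP at [0.224, 0.475, 0.227] pointing down, gripper open.
Joint ranges: [-2.53, 2.53], [-0.77, 2.02], [0.04, 2.7], [-1, 4.14], [0.28, 2.66], [-3.11, 3.11]. Speed limits (rad/s): [2.57, 2.57, 3.14, 3.14, 3.14, 3.14].

### API

Orientations are given as [roll, pitch, yaw] about the fixed x, y, z axes, in that order (R = Rz(yaw) Ry(pitch) Rx(roll)).
In Python, from cell import observe, vision, job gives the robot as it stands.
- The arm moves only by the tool send_rows, never from a script. Its argument "motion" is a list of rows, each an object with "hand": the opening, from -1 (shut) to 1 (fully open), so that 0 is half open; "slide": the shift along the tool's x, y, z in mm, a list of three; "spin": the turn about the tool's x in rad. In form: [{"hand": hand, "slide": [tx, ty, tz], "spin": spin}, ...]. A call has 1 to 8 rows; each row shifts and turns the pose as measured when the row begins, along the tool's axes as they then stand; what a row does not reach is not made up. A row lasts 1/10 s, in which the tool goes at most 50 mm and 8.59 degrees, less where a joint would pass 70% of its speed; a pose out of reach is approached as far as the arm can. A call with a gripper value outside its range is refused whole. The fingers move at their own pace and stop on an object; "grip_force" is the grip in N (left out, the last holds). Time passes only in rows, so rows that do not move let the fingers close. It gives the time, the measured TCP pose, the force and the opening at its end, in the units of the state.
- observe(): the state, without advancing time (a new reading comes with each control period).
- vision.read_camera(name): name is "scene" or "top" or "wrist"; returns a dict with "pixels" (480x640x3 uint8, blue, green, red), "range_z" (480x640 float32, m along the optical axis (not along the pixel's ray), 0 where there is no reading), "fx", "fy", "cx", "cy" (pixels), "world_from_camera" (4x4, takes a point from camera to world coordinates); the wrist camera has in their place "T_tool_cam" (4x4, takes a point from camera to tool coordinates, whose origin is the TCP and whose axes are the tool frame's). Camera axes: x right, y down, z forward; pixel columns grow to the right and rows downward; lengths in m; the calibration is good to about 2 mm. A picture is of the moment at which its call begins: read the wrist's pose just before it.
- job.hand_in(): hands the job in, once; it reports no verdict.
Trained networks look in a picture, given as the dict that the camera call returned (one of the last four; its "shot" number tells which), for a name from the list of things; names that differ only in an ending like _2 or _b are one class to them, and where a whole thing is asked for, a point or a joint stands for the part that bears it (a point fixed in the world has none). Each returns a list of dicts, best first, with "conf" (0 to 1); they miss things now and then, are a little off and sometimes report something else, mostly with a low value. They report only what shows in the picture. A call takes as long as a camera call. They do not tell look-alikes from the thing itself.
- vision.search_frame(picture, thing): "uv" ([column, row] in pixels, amid what is visible of it).
- vision.cut_out(picture, thing): "mask" (480x640 bool, what is visible of it) and "uv" ([column, row] in pixels, amid what is visible of it).
The state is a dict: "time": time; "qpos": joint angles; "qvel": joint speeds; "joint_efforts": joint torques, N m; "tool_pos": TCP position; "tool_rot": TCP orientation; "contact_force": force on the tool from outside, world axes, zero at the start; "torque": the same for the moment, N m; "opening": finger opening in m.
Only numpy, scipy, OpenCV 4.12 (cv2) and the standard library are available. Lean on these libraries where they do the work, as an engineer would, in place of code of your own. Each camera call takes 0.05 s, during which the arm holds its last target.

## Working session

There is one attempt and no reset: what is moved stays moved. The work goes in short steps, Python scripts to look and compute and a tool call to move; the robot and the scene stay as the last step left them, time stands still between calls to the robot, and variables do not carry over. Pictures are saved under pics/ and viewed, and the job is handed in when it is done.

Besides the shell and the picture viewer there is one more tool, called after "Call:" as a command line: name --argument value ..., lists and objects as JSON in quotes. send_rows: Moves the arm, as the interface text tells. Its arguments: {"type":"object","properties":{"motion":{"type":"array","items":{"type":"object","properties":{"hand":{"type":"number"},"slide":{"type":"array","items":{"type":"number"}},"spin":{"type":"number"}}}},"grip_force":{"type":"number"}},"required":["motion"]}

```bash
mkdir -p pics; ls; cat > h.py <<'E'
import numpy as np, cv2
from cell import observe, vision, job
from scipy.spatial.transform import Rotation as R
def Ttool():
    s=observe(); T=np.eye(4); T[:3,:3]=R.from_euler('xyz',s['tool_rot']).as_matrix(); T[:3,3]=s['tool_pos']; return T
def shot(n):
    T=Ttool(); p=vision.read_camera(n)
    p['W']=np.array(p['world_from_camera']) if 'world_from_camera' in p else T@np.array(p['T_tool_cam'])
    return p
def world(p,u,v,z=None):
    z=p['range_z'][int(round(v)),int(round(u))] if z is None else z
    return (p['W']@np.array([(u-p['cx'])/p['fx']*z,(v-p['cy'])/p['fy']*z,z,1]))[:3]
def onplane(p,u,v,h):
    d=p['W'][:3,:3]@np.array([(u-p['cx'])/p['fx'],(v-p['cy'])/p['fy'],1]); o=p['W'][:3,3]
    return o+d*(h-o[2])/d[2]
def cloud(p):
    v,u=np.mgrid[0:480,0:640]; z=p['range_z']
    c=np.stack([(u-p['cx'])/p['fx']*z,(v-p['cy'])/p['fy']*z,z],-1)
    return c@p['W'][:3,:3].T+p['W'][:3,3]
E
python3 - <<'E'
from h import *
print(observe())
for n in ['scene','top']:
    p=shot(n); cv2.imwrite(f'pics/{n}0.png',p['pixels']); print(n,p['fx'],p['W'].round(3).tolist())
    for t in ['pin_knob','driver_handle','block','slot_mid','slot_far_end','lock_mark','oil_mid','mailer_mid','scanner']:
        for d in vision.search_frame(p,t)[:4]: print(t,round(d['conf'],2),np.round(d['uv']),world(p,*d['uv']).round(4))
E
```

```text
pics
{'time': 0.0, 'qpos': array([ 9.83999149e-01,  3.42726834e-01,  1.52502790e+00, -1.26243099e-05,
        1.27540143e+00, -1.46033804e-01]), 'qvel': array([ 7.76400499e-05, -1.84066352e-03, -4.69854107e-04,  6.84798732e-04,
       -7.21788602e-04,  1.99375710e-03]), 'joint_efforts': array([-1.62954784e-03, -4.31219566e+01, -2.44224733e+01,  7.16647971e-02,
        5.56956267e-02, -1.15626049e-04]), 'tool_pos': array([0.22374844, 0.47447552, 0.22603904]), 'tool_rot': array([-1.70910938,  1.56923276, -2.14986906]), 'contact_force': array([-0.72269545,  0.07246298, -0.45001952]), 'torque': array([ 0.01828935, -0.02071695, -0.01015898]), 'opening': 0.09161678957269517}
scene 528.1073384995931 [[-0.621, 0.476, -0.622, 1.202], [0.783, 0.354, -0.511, 0.699], [-0.023, -0.805, -0.593, 0.715], [0.0, 0.0, 0.0, 1.0]]
pin_knob 0.88 [472. 337.] [0.567  0.4863 0.0699]
pin_knob 0.86 [427. 314.] [0.5832 0.4072 0.0888]
pin_knob 0.7 [198. 224.] [ 0.6564 -0.0943  0.1183]
pin_knob 0.58 [406. 345.] [0.653  0.4096 0.0733]
driver_handle 0.82 [395. 288.] [0.5674 0.3316 0.0996]
block 0.57 [408. 325.] [0.5
[... 478 characters left out ...]

top 574.3110406937303 [[0.013, -0.987, 0.163, 0.358], [-0.999, -0.018, -0.03, 0.203], [0.032, -0.163, -0.986, 1.226], [0.0, 0.0, 0.0, 1.0]]
pin_knob 0.46 [206. 191.] [0.6313 0.4098 0.0922]
pin_knob 0.42 [170. 229.] [0.5539 0.4776 0.0894]
driver_handle 0.73 [247. 225.] [0.5573 0.3213 0.1295]
block 0.8 [231. 228.] [0.5639 0.3616 0.0534]
block 0.67 [480. 200.] [ 0.6173 -0.138   0.1215]
slot_mid 0.93 [480. 201.] [ 0.616  -0.1365  0.1216]
slot_far_end 0.63 [479. 201.] [ 0.6157 -0.1349  0.121 ]
lock_mark 0.91 [485. 199.] [ 0.6194 -0.1484  0.1211]
oil_mid 0.56 [224. 272.] [0.4704 0.3705 0.0717]
mailer_mid 0.62 [442. 151.] [ 0.7118 -0.0588  0.1399]
scanner 0.85 [483. 202.] [ 0.6136 -0.1431  0.1195]
```

View pics/scene0.png

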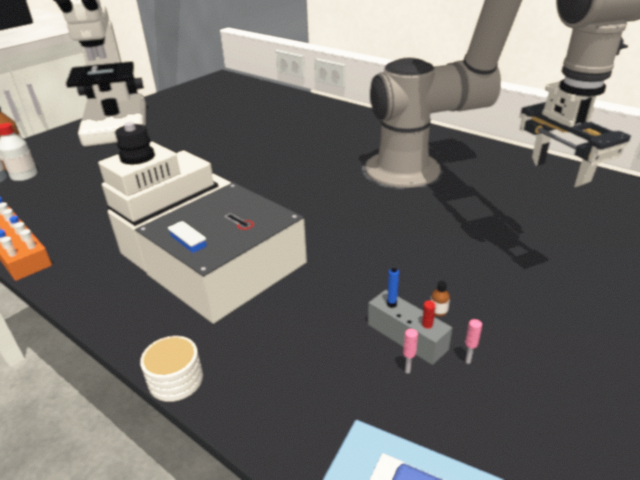

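View pics/top0.png

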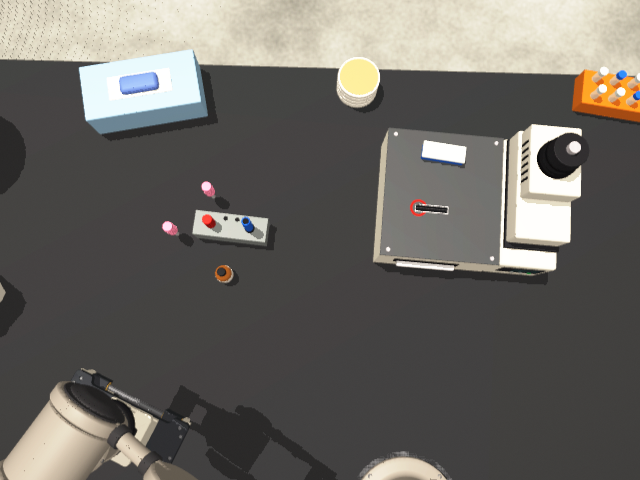

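Candidates for the pin are: red (428,314) in the block; pink (410,345) and (473,335) on the bench. In the top view they are at (208,221), (208,188) and (170,229). The blue (393,288) is the driver. I choose the red one and check it in a crop while measuring.

```bash
python3 - <<'E'
from h import *
p=shot('top'); q=shot('scene')
a=cv2.resize(p['pixels'][180:260,160:280],None,fx=5,fy=5,interpolation=cv2.INTER_CUBIC)
b=cv2.resize(p['pixels'][180:240,390:470],None,fx=7,fy=7,interpolation=cv2.INTER_CUBIC)
c=cv2.resize(q['pixels'][260:380,360:490],None,fx=4,fy=4,interpolation=cv2.INTER_CUBIC)
cv2.imwrite('pics/a.png',a);cv2.imwrite('pics/b.png',b);cv2.imwrite('pics/c.png',c)
for n,p in (('top',p),('scene',q)):
    I=p['pixels'].astype(int); red=(I[...,2]>110)&(I[...,1]<60)&(I[...,0]<60)
    k,l,st,ce=cv2.connectedComponentsWithStats(red.astype(np.uint8))
    C=cloud(p)
    for i in range(1,k):
        if st[i,4]>15:
            m=l==i; print(n,st[i],ce[i].round(1),C[m].mean(0).round(4),np.percentile(C[m],[2,98],axis=0).round(4).tolist())
    # block top
    m=(abs(C[...,2]-.056)<.006)&(C[...,0]>.45)&(C[...,0]<.68)&(C[...,1]>.25)&(C[...,1]<.5)
    print(n,'block',m.sum(),cv2.minAreaRect(C[m][:,:2].astype(np.float32)))
    m=(abs(C[...,2]-.12)<.005)&(C[...,0]>.4)&(C[...,0]<.9)&(C[...,1]>-.4)&(C[...,1]<.15)
    print(n,'cover',m.sum(),np.median(C[m][:,2]),cv2.minAreaRect(C[m][:,:2].astype(np.float32)))
p=shot('top');C=cloud(p)
m=(C[...,2]>.096)&(C[...,2]<.115)&(abs(C[...,0]-.575)<.06)&(C[...,1]>.36)&(C[...,1]<.45)
print('knobtop',m.sum(),C[m].mean(0))
for u,v in ((208,221),(416,208)):
    print(onplane(p,u,v,.106),onplane(p,u,v,.12))
E
```

```text
top [411 201   6  14  21] [412.6 208.2] [ 0.5989 -0.0027  0.1197] [[0.5873, -0.0088, 0.1166], [0.6143, 0.0008, 0.1228]]
top [205 218  11  10  58] [210.5 223.4] [0.5671 0.3991 0.0859] [[0.5634, 0.3939, 0.0602], [0.5741, 0.4086, 0.1065]]
top block 1567 ((0.5603665113449097, 0.3781382739543915), (0.1557491421699524, 0.15613609552383423), 48.84785079956055)
top cover 15345 0.11979215999265724 ((0.6240119338035583, -0.11966179311275482), (0.349171906709671, 0.26148271560668945), 85.89141082763672)
scene [  0 124  15  10 114] [  6. 129.] [ 0.68   -0.8708  0.1422] [[0.6392, -0.9421, 0.1111], [0.6962, -0.8572, 0.1536]]
scene [422 300  13  28 251] [427.9 313.9] [0.5792 0.4074 0.087 ] [[0.491, 0.3795, 0.003], [0.5844, 0.4145, 0.1056]]
scene block 1656 ((0.5644776225090027, 0.38251370191574097), (0.1733168363571167, 0.15190459787845612), 51.48674011230469)
scene cover 7891 0.11784315372208498 ((0.6230847835540771, -0.1183614581823349), (0.3508080244064331, 0.26318255066871643), 85.6983413696289)
knobtop 92 [0.57378162 0.40338492 0.10503864]
[0.56818427 0.40077065 0.106     ] [0.56555087 0.39829335 0.12      ]
[ 0.60250531 -0.01219125  0.106     ] [ 0.5994429  -0.00950652  0.12      ]
```

View pics/a.png

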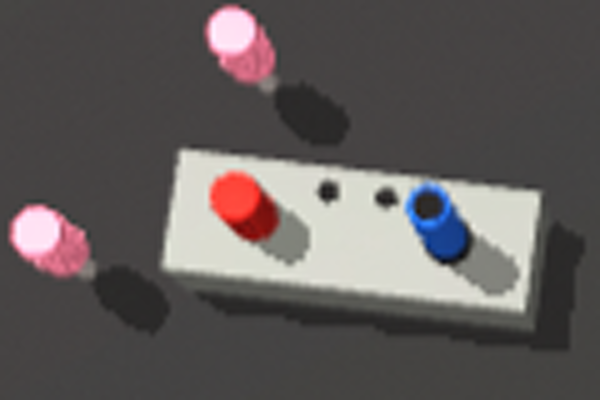

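View pics/b.png

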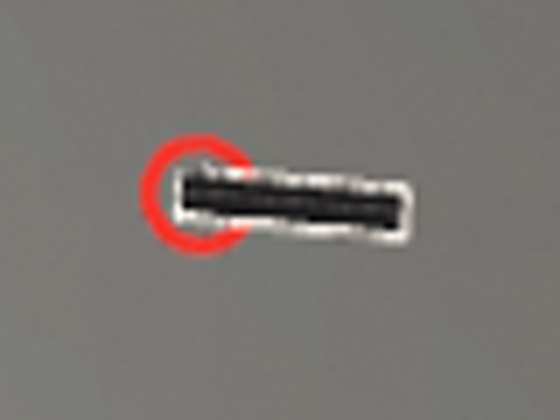

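View pics/c.png

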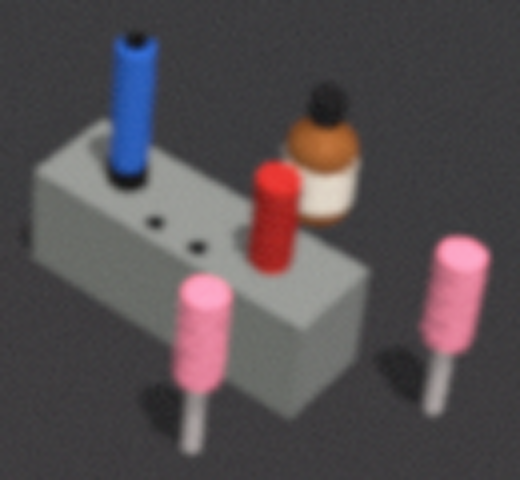

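The crop shows the red knob standing in the block's left hole (top view 208,221). The pinks have bare shanks and stand on the bench, so the red one is right. Next I compute the moves.

```bash
cat >> h.py <<'E'
def rel(target):
    T=Ttool(); d=np.array(target)-T[:3,3]; return (T[:3,:3].T@d*1000).round(1)
def yaw_err(deg): # spin needed so tool y lies along world angle deg (mod 180)
    T=Ttool(); y=T[:3,1]; a=np.arctan2(y[1],y[0]); e=np.deg2rad(deg)-a
    e=(e+np.pi/2)%np.pi-np.pi/2
    return -e  # tool x points down
def st():
    s=observe(); T=Ttool(); print('t',round(s['time'],2),'tcp',(s['tool_pos']*1000).round(1),'F',s['contact_force'].round(2),'M',s['torque'].round(2),'op',round(s['opening']*1000,1),'xaxis',T[:3,0].round(4),'yang',np.rad2deg(np.arctan2(T[1,1],T[0,1])).round(1),'q6',s['qpos'][5].round(2))
E
python3 - <<'E'
from h import *
st(); print(Ttool().round(3)); print(rel([.569,.401,.2]),yaw_err(-4),yaw_err(86))
p=shot('top')
for u,v in ((170,229),(206,189),(171,234)): print(onplane(p,u,v,.09))
ends=[onplane(p,390+u/7,180+v/7,.12) for u,v in ((180,192),(410,212))]
print(ends, np.hypot(*(ends[0]-ends[1])[:2]))
w=shot('wrist'); cv2.imwrite('pics/w0.png',w['pixels']); print(w['T_tool_cam'],w['fx'])
E
```

```text
t 1.15 tcp [224.  474.8 226.7] F [-0.56  0.13 -0.4 ] M [-0.    0.06  0.  ] op 91.5 xaxis [ 1.e-04  1.e-04 -1.e+00] yang 64.7 q6 -0.15
[[ 0.     0.427  0.904  0.224]
 [ 0.     0.904 -0.427  0.475]
 [-1.     0.     0.     0.227]
 [ 0.     0.     0.     1.   ]]
[ 26.8  80.4 343.5] 1.19980510346642 -0.37099122332847667
[0.55356414 0.47807665 0.09      ]
[0.63683716 0.4106237  0.09      ]
[0.54350896 0.47553491 0.09      ]
[array([ 0.60058766, -0.00895304,  0.12      ]), array([ 0.59608954, -0.07434013,  0.12      ])] 0.06554162030444005
[[-1.25627257e-04 -2.47705105e-01  9.68835469e-01 -1.57245583e-01]
 [ 9.99999683e-01  7.31163123e-04  3.16606963e-04 -5.95876770e-04]
 [-7.86801928e-04  9.68835201e-01  2.47704934e-01 -6.60905650e-02]
 [ 0.00000000e+00  0.00000000e+00  0.00000000e+00  1.00000000e+00]] 343.20577748838303
```

View pics/w0.png

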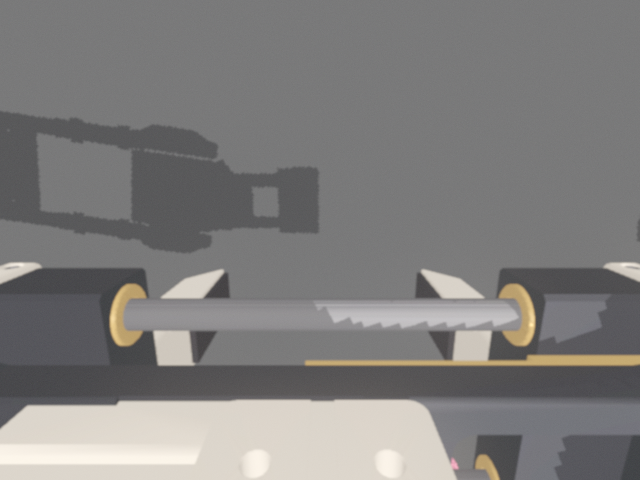

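Call:
send_rows --motion '[{"hand": 0,"slide": [0,10,43],"spin": 0},{"hand": 0,"slide": [0,10,43],"spin": 0},{"hand": 0,"slide": [0,10,43],"spin": 0},{"hand": 0,"slide": [0,10,43],"spin": 0},{"hand": 0,"slide": [0,10,43],"spin": 0},{"hand": 0,"slide": [0,10,43],"spin": 0},{"hand": 0,"slide": [0,0,0],"spin": 0.14},{"hand": 0,"slide": [0,0,0],"spin": 0.14}]'

```text
time: 2.05
tool_pos: [0.4927, 0.4172, 0.2255]
tool_rot: [2.657, 1.57, 1.933]
contact_force: [-0.3, 0.8, -0.1]
opening: 0.0461
```

```bash
python3 - <<'E'
from h import *
st(); print(rel([.569,.401,.2]),yaw_err(40))
w=shot('wrist'); cv2.imwrite('pics/w1.png',w['pixels'])
for d in vision.search_frame(w,'pin_knob')[:4]: print(d['conf'],d['uv'],world(w,*d['uv']))
E
```

```text
t 2.05 tcp [492.7 417.2 225.5] F [-0.29  0.84 -0.12] M [-0.04  0.01  0.01] op 46.1 xaxis [-4.e-04  9.e-04 -1.e+00] yang 48.5 q6 -0.26
[25.5 38.4 67.9] 0.14860789202714964
0.75 [360.5, 286.7] [0.56330675 0.40442766 0.06946277]
0.71 [423.3, 231.2] [0.55033221 0.48224265 0.09428701]
```

View pics/w1.png

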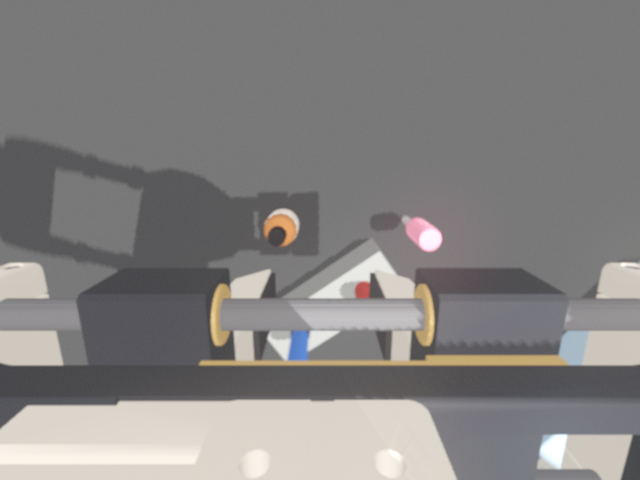

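Call:
send_rows --motion '[{"hand": 0,"slide": [0,18,34],"spin": 0.14},{"hand": 0,"slide": [0,18,34],"spin": 0},{"hand": 0,"slide": [0,0,0],"spin": 0}]'

```text
time: 2.45
tool_pos: [0.5652, 0.3954, 0.2257]
tool_rot: [-2.695, 1.569, 2.74]
contact_force: [-0.8, 0.7, -1.1]
opening: 0.046
```

```bash
python3 - <<'E'
from h import *
st(); print(rel([.569,.401,.2]),yaw_err(40))
w=shot('wrist'); cv2.imwrite('pics/w2.png',w['pixels'])
for d in vision.search_frame(w,'pin_knob')[:4]: print(d['conf'],d['uv'],world(w,*d['uv']))
I=w['pixels'].astype(int); red=(I[...,2]>100)&(I[...,1]<60)&(I[...,0]<60)
C=cloud(w); C1=C[red]; t=C1[abs(C1[:,2]-.106)<.004]; print(len(C1),len(t),t.mean(0),t.min(0),t.max(0))
top=red&(abs(C[...,2]-.106)<.004)
v,u=np.nonzero(top)
if len(u): 
  c,r=cv2.minEnclosingCircle(np.stack([u,v],1).astype(np.float32)); print(c,r,onplane(w,*c,.106))
E
```

```text
t 2.45 tcp [565.2 395.4 225.7] F [-0.81  0.71 -1.06] M [-0.01  0.03 -0.01] op 46.0 xaxis [-1.2e-03  5.0e-04 -1.0e+00] yang 41.4 q6 -0.22
[25.7  6.6 -1.7] 0.02468196064315986
0.97 [390.6, 264.7] [0.63222508 0.41177011 0.08984991]
0.79 [333.6, 223.9] [0.56658891 0.40755525 0.10409232]
0.68 [385.6, 146.2] [0.55661659 0.48186041 0.09591237]<stdin>:6: RuntimeWarning: Mean of empty slice.
  ret = um.true_divide(
Traceback (most recent call last):
ValueError: zero-size array to reduction operation minimum which has no identity
```

View pics/w2.png

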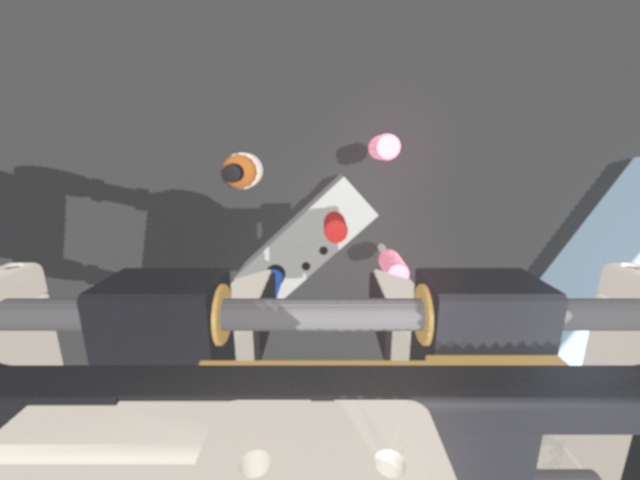

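The picture shows the red knob at (335,228) between the fingers, and pinks at (386,147) and (393,264). The driver is at (275,285) and the oil bottle at (240,170).

```bash
python3 - <<'E'
from h import *
w=shot('wrist'); st()
I=w['pixels'].astype(int); red=(I[...,2]>130)&(I[...,1]<90)&(I[...,0]<90)
red[:, :300]=0; red[:,370:]=0; red[250:]=0
v,u=np.nonzero(red); print(len(u),u.min(),u.max(),v.min(),v.max(), u.mean(),v.mean()); print(w['range_z'][228,325:346:3],[world(w,x,228).round(4).tolist() for x in (330,336,340)])
C=cloud(w)[red]; print(np.percentile(C,[5,50,95],axis=0).round(4))
cv2.imwrite('pics/w2c.png',cv2.resize(w['pixels'][190:270,290:390],None,fx=6,fy=6,interpolation=cv2.INTER_CUBIC))
E
```

```text
t 2.6 tcp [561.4 397.7 226.3] F [-0.84  0.22 -0.49] M [-0.08  0.03 -0.02] op 46.1 xaxis [-0.003   0.0015 -1.    ] yang 41.5 q6 -0.22
120 327 344 217 229 334.23333333333335 221.96666666666667
[0.33540526 0.29131907 0.28561753 0.28345555 0.28407994 0.28424966
 0.2847639 ] [[0.5634, 0.405, 0.1041], [0.567, 0.4084, 0.1048], [0.5693, 0.4107, 0.1055]]
[[0.5627 0.4024 0.0695]
 [0.5646 0.4094 0.0866]
 [0.5702 0.4136 0.0997]]
```

View pics/w2c.png

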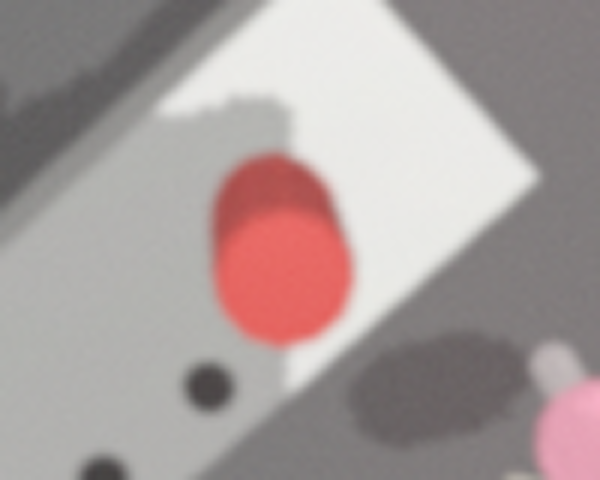

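```bash
python3 - <<'E'
from h import *
for i in range(2):
    T=[];
    w=shot('wrist'); st()
    hsv=cv2.cvtColor(w['pixels'],cv2.COLOR_BGR2HSV)
    m=((hsv[...,1]>100)&((hsv[...,0]<8)|(hsv[...,0]>172))&(w['pixels'][...,2]>205)); m[:, :300]=0; m[:,360:]=0; m[250:]=0; m[:200]=0
    v,u=np.nonzero(m); print(len(u),u.mean(),v.mean(),u.min(),u.max(),v.min(),v.max(),onplane(w,u.mean(),v.mean(),.106))
k=onplane(w,337.3,236,.106); print(k, rel([k[0],k[1],.063]))
E
```

```text
t 2.65 tcp [561.1 398.  226.6] F [-0.19  0.2   0.17] M [-0.04  0.02  0.02] op 46.0 xaxis [-0.0028  0.0016 -1.    ] yang 41.5 q6 -0.22
378 337.037037037037 236.56613756613757 326 348 226 247 [0.57170446 0.40414465 0.106     ]
t 2.7 tcp [561.  398.1 226.7] F [0.07 0.58 0.3 ] M [ 0.02 -0.01 -0.03] op 45.9 xaxis [-0.0025  0.0016 -1.    ] yang 41.5 q6 -0.22
385 337.0311688311688 236.92727272727274 326 347 226 248 [0.57164754 0.4041301  0.106     ]
[0.57128132 0.40486814 0.106     ] [163.7  12.3   2.2]
```

Call:
send_rows --motion '[{"hand": 0,"slide": [20,11.5,3],"spin": 0.025},{"hand": 0,"slide": [40,0,0],"spin": 0},{"hand": 0,"slide": [30,0,0],"spin": 0},{"hand": 0,"slide": [0,0,0],"spin": 0},{"hand": 0,"slide": [0,0,0],"spin": 0}]'

```text
time: 3.2
tool_pos: [0.568, 0.4083, 0.1394]
tool_rot: [1.948, 1.565, 1.087]
contact_force: [0.4, -0.2, 1.4]
opening: 0.0461
```

```bash
python3 - <<'E'
from h import *
w=shot('wrist'); st()
cv2.imwrite('pics/w3.png',w['pixels'])
hsv=cv2.cvtColor(w['pixels'],cv2.COLOR_BGR2HSV)
m=((hsv[...,1]>100)&((hsv[...,0]<8)|(hsv[...,0]>172))&(w['pixels'][...,2]>205))
k,l,s,c=cv2.connectedComponentsWithStats(m.astype(np.uint8))
for i in range(1,k):
    if s[i,4]>100: print(s[i],c[i],onplane(w,*c[i],.106),rel([*onplane(w,*c[i],.106)[:2],.062]))
E
```

```text
t 3.25 tcp [567.9 408.4 139.4] F [-0.33  0.64 -0.71] M [-0.01  0.05  0.02] op 45.4 xaxis [ 0.0025  0.0053 -1.    ] yang 40.7 q6 -0.2
[307 262  33  31 762] [322.8832021 276.9671916] [0.57180785 0.40432712 0.106     ] [77.4 -0.1  5.8]
```

View pics/w3.png

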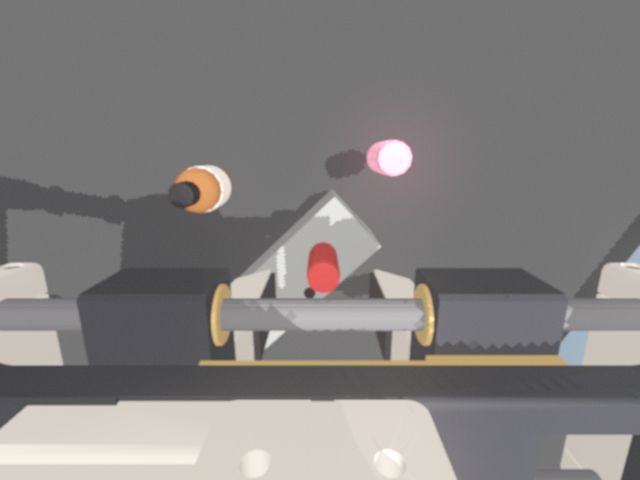

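Call:
send_rows --motion '[{"hand": 0,"slide": [15,0,6],"spin": 0},{"hand": 0,"slide": [20,0,0],"spin": 0},{"hand": 0,"slide": [0,0,0],"spin": 0}]'

```text
time: 3.55
tool_pos: [0.574, 0.4049, 0.1077]
tool_rot: [1.596, 1.557, 0.737]
contact_force: [-0.5, -0.2, -0.2]
opening: 0.0457
```

```bash
python3 - <<'E'
from h import *
st(); print(rel([.5718,.4043,.063]))
E
```

```text
t 3.55 tcp [574.  404.9 107.7] F [-0.51 -0.17 -0.17] M [-0.07  0.05 -0.01] op 45.7 xaxis [ 0.01    0.0091 -0.9999] yang 40.8 q6 -0.21
[44.7 -2.7 -1. ]
```

Call:
send_rows --motion '[{"hand": 0,"slide": [0,-2.5,-1],"spin": 0},{"hand": 0,"slide": [0,0,0],"spin": 0}]'

```text
time: 3.75
tool_pos: [0.5724, 0.4039, 0.1095]
tool_rot: [1.555, 1.555, 0.695]
contact_force: [0.1, 0.2, -0.7]
opening: 0.0457
```

```bash
python3 - <<'E'
from h import *
st(); print(rel([.5718,.4043,.063]),observe()['qvel'].round(3),observe()['qpos'].round(4))
E
```

```text
t 3.75 tcp [572.4 403.9 109.5] F [ 0.12  0.24 -0.75] M [-0.04  0.04  0.03] op 45.7 xaxis [ 0.0123  0.0102 -0.9999] yang 40.7 q6 -0.21
[46.5 -0.9 -0.7] [-0.004 -0.009 -0.025 -0.002  0.001 -0.002] [ 0.5038  0.7529  1.1414  0.0032  1.2316 -0.2084]
```

Call:
send_rows --motion '[{"hand": 0,"slide": [12,-1,0],"spin": 0},{"hand": 0,"slide": [12,0,0],"spin": 0},{"hand": 0,"slide": [12,0,0],"spin": 0},{"hand": 0,"slide": [6,0,0],"spin": 0},{"hand": 0,"slide": [0,0,0],"spin": 0}]'

```text
time: 4.25
tool_pos: [0.5726, 0.4038, 0.0653]
tool_rot: [1.528, 1.553, 0.669]
contact_force: [-0.1, 0.2, 1.1]
opening: 0.0454
```

```bash
python3 - <<'E'
from h import *
st(); print(rel([.5718,.4043,.063]))
w=shot('wrist');cv2.imwrite('pics/w4.png',w['pixels'])
E
```

```text
t 4.25 tcp [572.6 403.8  65.3] F [-0.13  0.22  1.14] M [ 0.01 -0.02  0.01] op 45.4 xaxis [ 0.0142  0.0112 -0.9998] yang 40.8 q6 -0.21
[ 2.2 -0.4 -0.9]
```

View pics/w4.png

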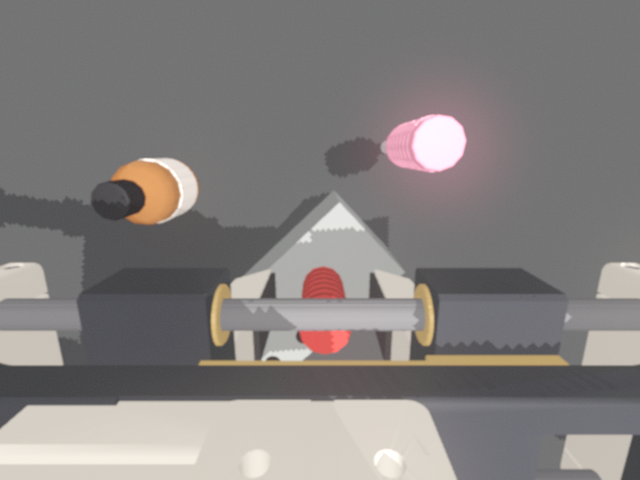

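The red knob sits at (324,325), centred between the pads. Closing now.

Call:
send_rows --motion '[{"hand": -0.4,"slide": [0,0,0],"spin": 0},{"hand": -0.6,"slide": [0,0,0],"spin": 0},{"hand": -1,"slide": [0,0,0],"spin": 0},{"hand": -1,"slide": [0,0,0],"spin": 0},{"hand": -1,"slide": [0,0,0],"spin": 0}]' --grip_force 30

```text
time: 4.8
tool_pos: [0.5734, 0.4043, 0.067]
tool_rot: [1.506, 1.55, 0.646]
contact_force: [-0.3, 0.5, -0.4]
opening: 0.0197
```

```bash
python3 - <<'E'
from h import *
st()
E
```

```text
t 4.8 tcp [573.4 404.3  67. ] F [-0.25  0.45 -0.43] M [-0.08  0.07  0.04] op 19.7 xaxis [ 0.0164  0.0124 -0.9998] yang 40.8 q6 -0.21
```

Call:
send_rows --motion '[{"hand": -1,"slide": [-15,0,0],"spin": 0},{"hand": -1,"slide": [-20,0,0],"spin": 0},{"hand": -1,"slide": [-20,0,0],"spin": 0}]'

```text
time: 5.1
tool_pos: [0.5709, 0.4027, 0.1219]
tool_rot: [1.572, 1.557, 0.712]
contact_force: [0.8, 0.6, -0.8]
opening: 0.0196
```

```bash
python3 - <<'E'
from h import *
st()
E
```

```text
t 5.1 tcp [570.9 402.7 121.9] F [ 0.79  0.58 -0.81] M [-0.04  0.02 -0.01] op 19.6 xaxis [ 0.0107  0.0093 -0.9999] yang 40.8 q6 -0.21
```

Call:
send_rows --motion '[{"hand": -1,"slide": [-35,0,0],"spin": 0},{"hand": -1,"slide": [-35,0,0],"spin": 0},{"hand": -1,"slide": [-40,0,0],"spin": 0}]'

```text
time: 5.4
tool_pos: [0.5681, 0.4007, 0.2355]
tool_rot: [1.68, 1.561, 0.821]
contact_force: [-0.2, 1.0, -1.3]
opening: 0.0195
```

```bash
python3 - <<'E'
from h import *
st(); print(rel([.599,-.02,.225]),yaw_err(86))
w=shot('wrist');cv2.imwrite('pics/w5.png',w['pixels']); st()
E
```

```text
t 5.4 tcp [568.1 400.7 235.5] F [-0.16  1.   -1.26] M [-0.01 -0.02 -0.03] op 19.5 xaxis [ 0.0064  0.0069 -1.    ] yang 40.8 q6 -0.21
[   7.8 -251.4  338.9] -0.7896826737929095
t 5.45 tcp [570.5 402.1 245.3] F [ 0.96 -0.02  5.37] M [-0.01 -0.04  0.03] op 19.5 xaxis [ 0.0189  0.0139 -0.9997] yang 40.8 q6 -0.21
```

View pics/w5.png

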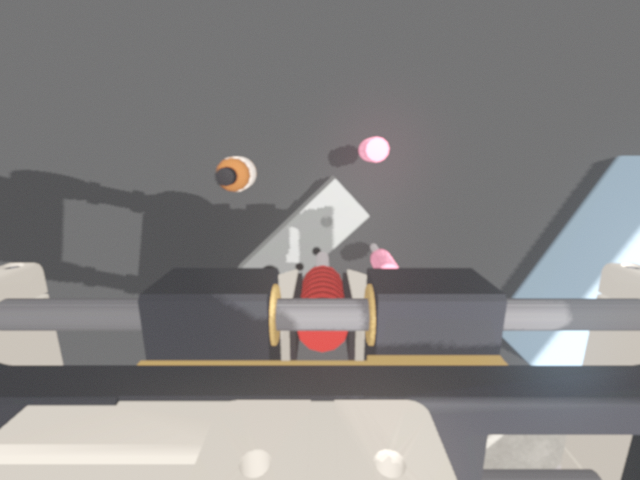

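Call:
send_rows --motion '[{"hand": -1,"slide": [3,-25,34],"spin": 0},{"hand": -1,"slide": [3,-25,34],"spin": 0},{"hand": -1,"slide": [0,-25,34],"spin": 0},{"hand": -1,"slide": [0,-25,34],"spin": 0},{"hand": -1,"slide": [0,-25,34],"spin": 0},{"hand": -1,"slide": [0,-25,34],"spin": 0},{"hand": -1,"slide": [0,-15,20],"spin": 0},{"hand": -1,"slide": [0,0,0],"spin": -0.13}]'

```text
time: 6.25
tool_pos: [0.5942, 0.1171, 0.2489]
tool_rot: [1.194, 1.526, 0.471]
contact_force: [-0.5, 0.6, -1.6]
opening: 0.0194
```

```bash
python3 - <<'E'
from h import *
st(); print(rel([.600,-.015,.225]),yaw_err(86))
E
```

```text
t 6.25 tcp [594.2 117.1 248.9] F [-0.46  0.62 -1.64] M [0.02 0.02 0.01] op 19.4 xaxis [ 0.0403  0.0205 -0.999 ] yang 48.6 q6 -0.79
[ 21.4 -96.2  91.4] -0.6531160626778028
```

Call:
send_rows --motion '[{"hand": -1,"slide": [-40,0,0],"spin": 0},{"hand": -1,"slide": [-40,0,0],"spin": 0},{"hand": -1,"slide": [0,0,0],"spin": 0}]'

```text
time: 6.55
tool_pos: [0.5901, 0.113, 0.3337]
tool_rot: [1.182, 1.525, 0.459]
contact_force: [-0.5, 0.5, -1.0]
opening: 0.0195
```

```bash
python3 - <<'E'
from h import *
st()
for i in range(5): shot('wrist'); st()
E
```

```text
t 6.55 tcp [590.1 113.  333.7] F [-0.5   0.47 -0.95] M [ 0.01 -0.05 -0.01] op 19.5 xaxis [ 0.0411  0.0203 -0.9989] yang 48.6 q6 -0.8
t 6.6 tcp [589.4 113.  331.1] F [ 0.27 -0.7  -0.71] M [-0.09  0.05  0.01] op 19.3 xaxis [ 0.0375  0.0201 -0.9991] yang 48.6 q6 -0.8
t 6.65 tcp [588.8 113.1 328.7] F [ 0.28 -0.87 -0.87] M [-0.08 -0.01 -0.05] op 19.5 xaxis [ 0.0335  0.0199 -0.9992] yang 48.6 q6 -0.8
t 6.7 tcp [588.3 113.2 327. ] F [-0.23  0.33 -1.22] M [-0.04  0.11  0.02] op 19.7 xaxis [ 0.0303  0.0198 -0.9993] yang 48.6 q6 -0.8
t 6.75 tcp [588.1 113.3 326.1] F [-0.38  0.3  -1.43] M [0.03 0.06 0.03] op 19.2 xaxis [ 0.0285  0.0197 -0.9994] yang 48.6 q6 -0.8
t 6.8 tcp [588.  113.3 325.6] F [ 0.7   0.34 -1.11] M [-0.06  0.05 -0.02] op 19.8 xaxis [ 0.0276  0.0196 -0.9994] yang 48.6 q6 -0.8
```

Call:
send_rows --motion '[{"hand": -1,"slide": [0,0,0],"spin": -0.14},{"hand": -1,"slide": [0,0,0],"spin": -0.14},{"hand": -1,"slide": [0,0,0],"spin": -0.14},{"hand": -1,"slide": [0,0,0],"spin": -0.14},{"hand": -1,"slide": [-15,0,0],"spin": -0.1},{"hand": -1,"slide": [-30,0,0],"spin": 0}]'

```text
time: 7.4
tool_pos: [0.5832, 0.1133, 0.3583]
tool_rot: [1.496, 1.552, 1.462]
contact_force: [0.3, -0.1, -1.2]
opening: 0.0192
```

```bash
python3 - <<'E'
from h import *
st()
for i in range(5): shot('wrist'); st()
print(rel([.600,-.015,.225]),yaw_err(86))
E
```

```text
t 7.4 tcp [583.2 113.3 358.3] F [ 0.31 -0.08 -1.22] M [-0.03  0.    0.03] op 19.2 xaxis [ 0.002   0.0184 -0.9998] yang 88.1 q6 -1.48
t 7.45 tcp [584.6 113.3 364.5] F [-0.52 -0.38  2.89] M [-0.02  0.13  0.03] op 19.5 xaxis [ 0.0115  0.0189 -0.9998] yang 88.0 q6 -1.48
t 7.5 tcp [585.1 113.4 363.5] F [-0.16 -0.1   0.09] M [0.02 0.03 0.03] op 19.5 xaxis [ 0.0135  0.019  -0.9997] yang 87.9 q6 -1.48
t 7.55 tcp [584.8 113.4 361.7] F [-0.16  0.77 -2.13] M [-0.08  0.01  0.01] op 19.5 xaxis [ 0.0113  0.0189 -0.9998] yang 87.9 q6 -1.48
t 7.6 tcp [584.3 113.4 360.4] F [ 0.08  0.6  -1.6 ] M [ 0.01 -0.   -0.04] op 19.7 xaxis [ 0.0089  0.0188 -0.9998] yang 87.9 q6 -1.48
t 7.65 tcp [584.1 113.3 359.7] F [-0.04  0.16 -1.04] M [-0.04  0.03  0.04] op 19.1 xaxis [ 0.0074  0.0187 -0.9998] yang 87.9 q6 -1.48
[ 132.4 -130.1   19.8] 0.0329269176888074
```

Call:
send_rows --motion '[{"hand": -1,"slide": [10,-40,5],"spin": 0},{"hand": -1,"slide": [20,-40,5],"spin": 0},{"hand": -1,"slide": [30,-40,5],"spin": 0.03},{"hand": -1,"slide": [20,-5,0],"spin": 0}]'

```text
time: 8.05
tool_pos: [0.5942, -0.0112, 0.2717]
tool_rot: [1.395, 1.551, 1.332]
contact_force: [-0.2, 0.2, -0.8]
opening: 0.0194
```

```bash
python3 - <<'E'
from h import *
for i in range(5): w=shot('wrist'); st()
cv2.imwrite('pics/w6.png',w['pixels'])
for n in ['slot_mid','slot_far_end','lock_mark']:
    for d in vision.search_frame(w,n)[:2]: print(n,d['conf'],d['uv'],onplane(w,*d['uv'],.12))
E
```

```text
t 8.1 tcp [592.8 -10.1 268.4] F [-0.4   0.63 -3.62] M [ 0.01 -0.01 -0.01] op 19.3 xaxis [-0.001   0.0212 -0.9998] yang 86.4 q6 -1.67
t 8.15 tcp [593.1  -8.5 270.8] F [ 0.04 -0.54 -1.77] M [ 0.01  0.05 -0.02] op 19.4 xaxis [ 1.000e-04  2.180e-02 -9.998e-01] yang 86.5 q6 -1.67
t 8.2 tcp [594.1  -7.5 273.4] F [-0.51 -0.11 -0.85] M [ 0.06 -0.    0.05] op 19.2 xaxis [ 0.0043  0.0216 -0.9998] yang 86.6 q6 -1.67
t 8.25 tcp [595.   -6.9 275.3] F [0.98 0.35 0.86] M [ 0.05  0.11 -0.  ] op 19.2 xaxis [ 0.0079  0.021  -0.9997] yang 86.7 q6 -1.67
t 8.3 tcp [595.5  -6.6 276.4] F [-0.18  0.57 -0.77] M [-0.03  0.03  0.03] op 19.3 xaxis [ 0.0103  0.0206 -0.9997] yang 86.7 q6 -1.67
slot_mid 0.63 [175.9, 198.4] [ 0.56295996 -0.13453365  0.12      ]
slot_mid 0.58 [321.8, 287.7] [ 0.6581792  -0.00800485  0.12      ]
slot_far_end 0.73 [177.0, 198.3] [ 0.56292981 -0.13353572  0.12      ]
lock_mark 0.89 [177.4, 199.6] [ 0.56412    -0.13337097  0.12      ]
```

View pics/w6.png

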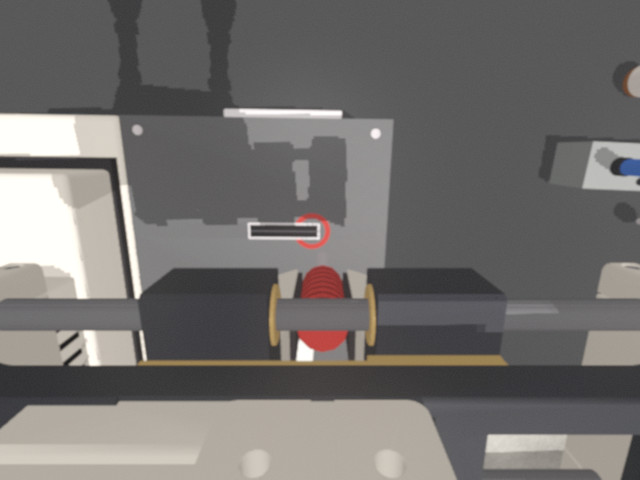

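```bash
python3 - <<'E'
from h import *
w=shot('wrist'); st()
cv2.imwrite('pics/w6c.png',cv2.resize(w['pixels'][205:275,235:345],None,fx=7,fy=7,interpolation=cv2.INTER_CUBIC))
I=w['pixels'].astype(int); red=(I[...,2]-I[...,1]>60); red[255:]=0;red[:,:250]=0;red[:,345:]=0;red[:200]=0
v,u=np.nonzero(red); P=np.array([onplane(w,a,b,.12)[:2] for a,b in zip(u,v)])
from scipy.optimize import least_squares
f=least_squares(lambda x:np.hypot(P[:,0]-x[0],P[:,1]-x[1])-x[2],[P[:,0].mean(),P[:,1].mean(),.016],loss='soft_l1',f_scale=.001); print('ring',f.x,len(P))
g=w['pixels'].min(2)
br=(g>170); br[:215]=0;br[250:]=0;br[:,:240]=0;br[:,330:]=0
v,u=np.nonzero(br); print(u.min(),u.max(),v.min(),v.max(),len(u))
P=np.array([onplane(w,a,b,.12)[:2] for a,b in zip(u,v)],np.float32); print(cv2.minAreaRect(P*1000))
E
```

```text
t 8.5 tcp [595.7  -6.5 277. ] F [-0.16 -0.02 -0.84] M [-0.01 -0.04 -0.03] op 19.4 xaxis [ 0.0118  0.0202 -0.9997] yang 86.7 q6 -1.67
ring [ 0.60041464 -0.01454276  0.01500329] 406
247 319 220 237 405
((598.7147827148438, -40.33219528198242), (67.30867004394531, 16.358572006225586), 86.54557037353516)
```

View pics/w6c.png

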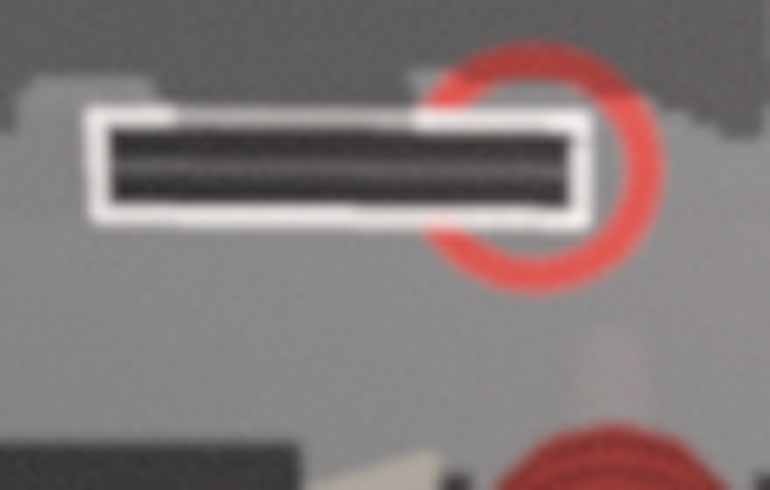

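```bash
cat >> h.py <<'E'
MID=np.array([.5987,-.0403,.12]); D=np.array([np.cos(np.deg2rad(86.2)),np.sin(np.deg2rad(86.2)),0]); A=.056
E2=np.array([D[1],-D[0],0]) # across (+x)
def tip(): 
    T=Ttool(); t=T[:3,3]+A*T[:3,0]; d=t-MID
    print('tip',(t*1000).round(1),'along-from-lock',round(d@D*1000-26,1),'across',round(d@E2*1000,1),'tip above plate',round((t[2]-.106)*1000,1))
def relTip(along_from_lock,above_plate):
    T=Ttool(); t=T[:3,3]+A*T[:3,0]; g=MID+D*(.026+along_from_lock/1000); g=np.array([g[0],g[1],.106+above_plate/1000])
    return (T[:3,:3].T@(g-t)*1000).round(1)
E
python3 - <<'E'
from h import *
w=shot('wrist'); st(); tip()
Tc=np.linalg.inv(np.array(w['T_tool_cam']))
for a in (.050,.056,.06):
    c=Tc@[a,0,0,1]; print(a,w['fx']*c[0]/c[2]+w['cx'],w['fy']*c[1]/c[2]+w['cy'])
c=Tc@[a,.004,-.004,1]; print('edge',w['fx']*c[0]/c[2]+w['cx'],w['fy']*c[1]/c[2]+w['cy'])
print(relTip(-13,24),yaw_err(86.2))
E
```

```text
t 8.55 tcp [595.6  -6.6 276.7] F [ 0.46 -0.12 -0.52] M [0.04 0.04 0.01] op 19.4 xaxis [ 0.0113  0.0202 -0.9997] yang 86.7 q6 -1.67
tip [596.2  -5.5 220.8] along-from-lock 8.6 across -4.8 tip above plate 114.8
0.05 322.91813355478484 260.09223476877753
0.056 322.8954597168249 257.27321998992625
0.06 322.8809892004484 255.4741156832362
edge 328.9657885200276 249.66099992409684
[ 90.3 -23.5   3.7] 0.009267396632412606
```

Call:
send_rows --motion '[{"hand": -1,"slide": [15,-23.5,3.7],"spin": 0},{"hand": -1,"slide": [20,0,0],"spin": 0},{"hand": -1,"slide": [20,0,0],"spin": 0},{"hand": -1,"slide": [12,0,0],"spin": 0}]'

```text
time: 8.95
tool_pos: [0.6013, -0.0281, 0.2123]
tool_rot: [0.763, 1.543, 0.709]
contact_force: [-0.7, -0.7, -1.0]
opening: 0.0192
```

```bash
python3 - <<'E'
from h import *
for i in range(6): w=shot('wrist')
st();tip();print(relTip(-13,19),yaw_err(86.2))
cv2.imwrite('pics/w7.png',w['pixels'])
E
```

```text
t 9.25 tcp [602.1 -28.2 214.5] F [-0.31 -0.09 -0.49] M [-0.   -0.02 -0.05] op 19.5 xaxis [ 0.0243  0.0179 -0.9995] yang 86.9 q6 -1.71
tip [603.5 -27.2 158.6] along-from-lock -12.7 across 3.9 tip above plate 52.6
[33.4 -0.9 -4.7] 0.012906069190090852
```

View pics/w7.png

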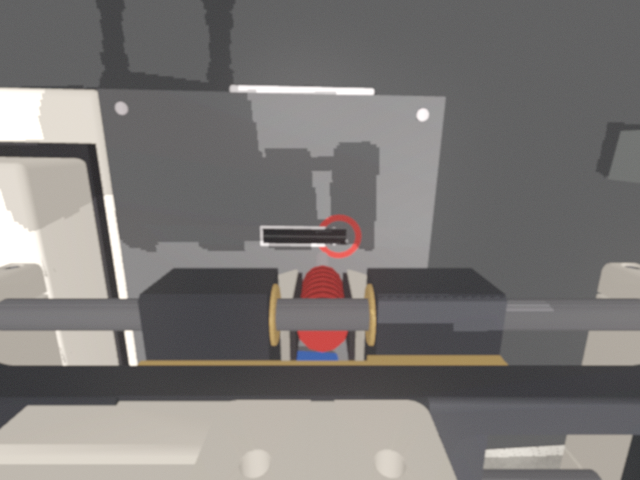

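Call:
send_rows --motion '[{"hand": -1,"slide": [-20,0,0],"spin": 0},{"hand": -1,"slide": [-35,0,0],"spin": 0}]'

```text
time: 9.45
tool_pos: [0.5992, -0.0287, 0.2676]
tool_rot: [0.908, 1.545, 0.854]
contact_force: [0.6, 0.7, -0.6]
opening: 0.02
```

```bash
cat >> h.py <<'E'
def settle(n=5):
    for i in range(n): w=shot('wrist')
    st(); tip(); return w
E
python3 - <<'E'
from h import *
st();settle(6);print(relTip(-13,19),yaw_err(86.2))
E
```

```text
t 9.45 tcp [599.2 -28.7 267.6] F [ 0.63  0.67 -0.57] M [ 0.07 -0.01  0.03] op 20.0 xaxis [ 0.0168  0.0193 -0.9997] yang 86.9 q6 -1.71
t 9.75 tcp [599.5 -28.8 267.3] F [ 0.2   0.18 -1.29] M [ 0.04  0.01 -0.05] op 19.7 xaxis [ 0.0189  0.0189 -0.9996] yang 86.9 q6 -1.71
tip [600.6 -27.8 211.3] along-from-lock -13.4 across 1.0 tip above plate 105.3
[86.3 -1.3 -2.6] 0.013023061726712637
```

Call:
send_rows --motion '[{"hand": -1,"slide": [30,-1.3,-2.6],"spin": 0.013}]'

```text
time: 9.85
tool_pos: [0.5993, -0.0297, 0.2398]
tool_rot: [0.663, 1.539, 0.597]
contact_force: [0.5, -0.6, -0.9]
opening: 0.0194
```

```bash
python3 - <<'E'
from h import *
settle(5);print(relTip(-13,19),yaw_err(86.2))
E
```

```text
t 10.1 tcp [597.6 -29.4 237.5] F [0.29 0.82 0.03] M [ 0.   -0.07  0.04] op 19.3 xaxis [ 0.0187  0.019  -0.9996] yang 86.2 q6 -1.7
tip [598.7 -28.4 181.5] along-from-lock -14.1 across -0.8 tip above plate 75.5
[56.6 -0.  -0.1] 0.00020740777361627494
```

Call:
send_rows --motion '[{"hand": -1,"slide": [30,0,0],"spin": 0}]'

```text
time: 10.2
tool_pos: [0.6012, -0.0294, 0.2123]
tool_rot: [0.6, 1.537, 0.534]
contact_force: [0.4, 0.6, -0.3]
opening: 0.0197
```

```bash
python3 - <<'E'
from h import *
w=settle(5);print(relTip(-13,19),yaw_err(86.2))
cv2.imwrite('pics/w8.png',cv2.resize(w['pixels'][205:295,245:375],None,fx=6,fy=6,interpolation=cv2.INTER_CUBIC))
E
```

```text
t 10.45 tcp [598.8 -29.  209. ] F [ 0.57 -1.02 -0.39] M [ 0.03 -0.02  0.02] op 19.7 xaxis [ 0.0202  0.0187 -0.9996] yang 86.2 q6 -1.7
tip [599.9 -27.9 153. ] along-from-lock -13.6 across 0.4 tip above plate 47.0
[28.   0.  -0.9] 0.000410826660115271
```

View pics/w8.png

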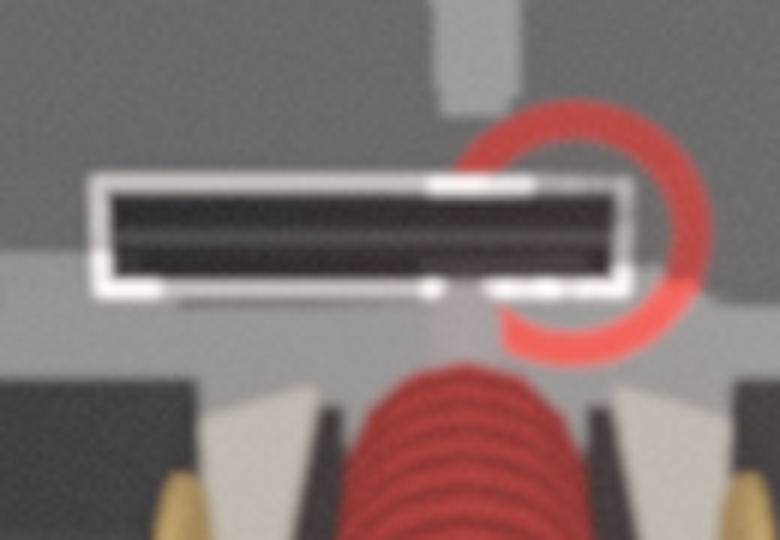

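Call:
send_rows --motion '[{"hand": -1,"slide": [22,0,-0.9],"spin": 0}]'

```text
time: 10.55
tool_pos: [0.6009, -0.029, 0.1913]
tool_rot: [0.601, 1.537, 0.535]
contact_force: [0.1, -0.5, -0.9]
opening: 0.0192
```

```bash
python3 - <<'E'
from h import *
w=settle(5);print(relTip(-13,10),yaw_err(86.2))
cv2.imwrite('pics/w9.png',cv2.resize(w['pixels'][215:305,245:375],None,fx=6,fy=6,interpolation=cv2.INTER_CUBIC))
s=shot('scene'); cv2.imwrite('pics/s9.png',cv2.resize(s['pixels'][150:270,150:300],None,fx=5,fy=5,interpolation=cv2.INTER_CUBIC))
E
```

```text
t 10.8 tcp [598.9 -28.6 188.4] F [-0.08 -0.36 -1.1 ] M [-0.01  0.03  0.02] op 19.6 xaxis [ 0.0219  0.0184 -0.9996] yang 86.2 q6 -1.7
tip [600.1 -27.6 132.4] along-from-lock -13.2 across 0.6 tip above plate 26.4
[16.4 -0.1 -0.9] 0.0004342589302215316
```

View pics/w9.png

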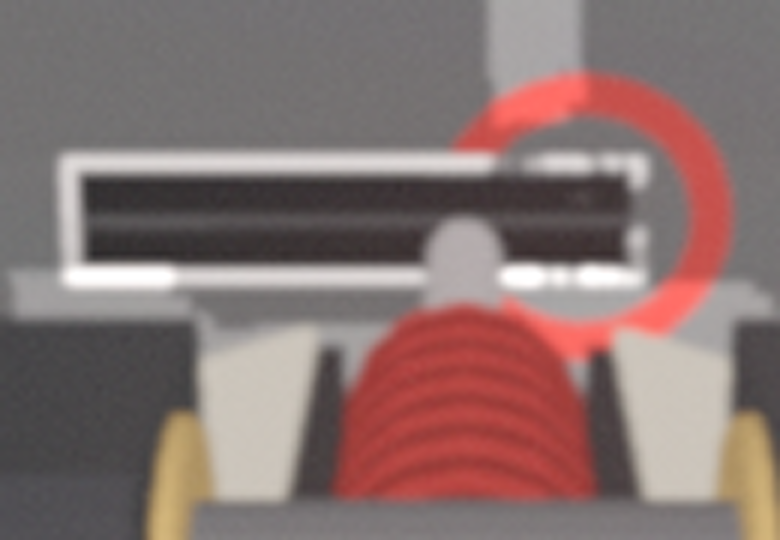

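View pics/s9.png

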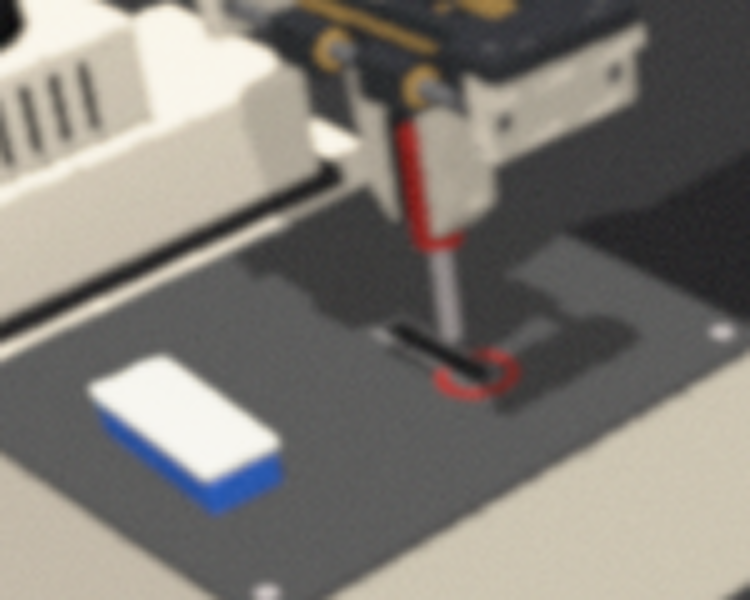

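The tip is over the slot's middle line, 13 mm from the ring's centre. Going in.

Call:
send_rows --motion '[{"hand": -1,"slide": [15,0,-0.8],"spin": 0}]'

```text
time: 10.95
tool_pos: [0.6003, -0.0287, 0.1764]
tool_rot: [0.614, 1.538, 0.548]
contact_force: [0.2, -0.3, -1.0]
opening: 0.0197
```

```bash
python3 - <<'E'
from h import *
w=settle(5);print(relTip(-13,2))
E
```

```text
t 11.2 tcp [598.9 -28.4 174.3] F [-0.59  0.67 -0.4 ] M [-0.01  0.02  0.03] op 19.3 xaxis [ 0.0234  0.0181 -0.9996] yang 86.2 q6 -1.7
tip [600.2 -27.4 118.3] along-from-lock -13.0 across 0.7 tip above plate 12.3
[10.3 -0.2 -0.9]
```

Call:
send_rows --motion '[{"hand": -1,"slide": [6,0,-0.2],"spin": 0}]'

```text
time: 11.3
tool_pos: [0.5997, -0.0284, 0.1696]
tool_rot: [0.658, 1.539, 0.592]
contact_force: [-0.8, -0.1, -0.5]
opening: 0.0192
```

```bash
python3 - <<'E'
from h import *
w=settle(5);print(relTip(-13,0))
E
```

```text
t 11.55 tcp [598.9 -28.3 168.4] F [-0.65  0.2  -1.48] M [0.02 0.02 0.01] op 19.6 xaxis [ 0.0233  0.0181 -0.9996] yang 86.2 q6 -1.7
tip [600.2 -27.2 112.4] along-from-lock -12.9 across 0.6 tip above plate 6.4
[ 6.4 -0.3 -0.7]
```

Call:
send_rows --motion '[{"hand": -1,"slide": [4,0,-0.3],"spin": 0}]'

```text
time: 11.65
tool_pos: [0.5991, -0.0283, 0.1649]
tool_rot: [0.69, 1.54, 0.624]
contact_force: [-0.1, 0.3, -0.7]
opening: 0.0194
```

```bash
python3 - <<'E'
from h import *
w=settle(4)
E
```

```text
t 11.85 tcp [598.5 -28.2 164.2] F [-0.52 -0.12 -1.48] M [ 0.04  0.03 -0.05] op 19.1 xaxis [ 0.0229  0.0182 -0.9996] yang 86.2 q6 -1.7
tip [599.8 -27.1 108.2] along-from-lock -12.8 across 0.3 tip above plate 2.2
```

Call:
send_rows --motion '[{"hand": -1,"slide": [2,0,-0.2],"spin": 0}]'

```text
time: 11.95
tool_pos: [0.5986, -0.0281, 0.1624]
tool_rot: [0.717, 1.541, 0.651]
contact_force: [-0.4, -0.6, 2.9]
opening: 0.0193
```

```bash
python3 - <<'E'
from h import *
w=settle(4)
E
```

```text
t 12.15 tcp [598.6 -28.1 162.5] F [-0.34 -0.37  1.99] M [ 0.03  0.01 -0.  ] op 19.4 xaxis [ 0.0237  0.0181 -0.9996] yang 86.2 q6 -1.7
tip [600.  -27.1 106.5] along-from-lock -12.8 across 0.4 tip above plate 0.5
```

Call:
send_rows --motion '[{"hand": -1,"slide": [1,-2,0],"spin": 0}]'

```text
time: 12.25
tool_pos: [0.5989, -0.0292, 0.1622]
tool_rot: [0.738, 1.539, 0.672]
contact_force: [-0.5, 6.0, 8.6]
opening: 0.0194
```

```bash
python3 - <<'E'
from h import *
w=settle(2)
E
```

```text
t 12.35 tcp [598.8 -29.2 162.3] F [-0.82  3.67  5.31] M [0.96 0.17 0.01] op 19.3 xaxis [ 0.0249  0.02   -0.9995] yang 86.2 q6 -1.7
tip [600.2 -28.  106.3] along-from-lock -13.7 across 0.7 tip above plate 0.3
```

Call:
send_rows --motion '[{"hand": -1,"slide": [1,-2,0],"spin": 0}]'

```text
time: 12.45
tool_pos: [0.5989, -0.0298, 0.1623]
tool_rot: [0.771, 1.536, 0.705]
contact_force: [-1.1, 4.6, 8.7]
opening: 0.0193
```

```bash
python3 - <<'E'
from h import *
w=settle(2)
E
```

```text
t 12.55 tcp [598.9 -29.9 162.3] F [-0.4   4.22  6.78] M [1.15 0.23 0.  ] op 20.0 xaxis [ 0.0263  0.0222 -0.9994] yang 86.2 q6 -1.71
tip [600.4 -28.7 106.3] along-from-lock -14.3 across 0.9 tip above plate 0.3
```

Call:
send_rows --motion '[{"hand": -1,"slide": [-0.3,-2.5,-0.3],"spin": 0},{"hand": -1,"slide": [0.3,-2.5,-0.3],"spin": 0}]'

```text
time: 12.75
tool_pos: [0.598, -0.0344, 0.1624]
tool_rot: [0.771, 1.536, 0.706]
contact_force: [1.0, 2.0, 2.5]
opening: 0.0193
```

```bash
python3 - <<'E'
from h import *
w=settle(2)
E
```

```text
t 12.85 tcp [598.  -34.6 162.4] F [-0.23  0.73  1.62] M [0.32 0.01 0.01] op 19.4 xaxis [ 0.0268  0.0228 -0.9994] yang 86.2 q6 -1.72
tip [599.5 -33.4 106.5] along-from-lock -19.0 across 0.4 tip above plate 0.5
```

Call:
send_rows --motion '[{"hand": -1,"slide": [0.4,-2.5,0],"spin": 0}]'

```text
time: 12.95
tool_pos: [0.5981, -0.0367, 0.1623]
tool_rot: [0.781, 1.534, 0.715]
contact_force: [0.3, 4.0, 6.0]
opening: 0.0194
```

```bash
python3 - <<'E'
from h import *
w=settle(1)
E
```

```text
t 13.0 tcp [598.1 -37.2 162.3] F [-1.16  2.76  4.95] M [0.7  0.08 0.02] op 19.4 xaxis [ 0.0277  0.0235 -0.9993] yang 86.2 q6 -1.72
tip [599.7 -35.9 106.4] along-from-lock -21.5 across 0.7 tip above plate 0.4
```

Call:
send_rows --motion '[{"hand": -1,"slide": [0.4,-2.5,0],"spin": 0}]'

```text
time: 13.1
tool_pos: [0.5982, -0.0392, 0.1623]
tool_rot: [0.777, 1.533, 0.711]
contact_force: [0.1, 4.6, 5.0]
opening: 0.0194
```

```bash
python3 - <<'E'
from h import *
w=settle(1)
E
```

```text
t 13.15 tcp [598.3 -39.7 162.3] F [-0.39  2.83  5.91] M [ 0.72  0.05 -0.02] op 19.3 xaxis [ 0.0286  0.0241 -0.9993] yang 86.2 q6 -1.73
tip [599.9 -38.4 106.4] along-from-lock -24.0 across 1.0 tip above plate 0.4
```

Call:
send_rows --motion '[{"hand": -1,"slide": [0.2,-2.5,-0.6],"spin": 0}]'

```text
time: 13.25
tool_pos: [0.5978, -0.042, 0.1624]
tool_rot: [0.758, 1.532, 0.692]
contact_force: [0.8, 2.4, 4.0]
opening: 0.0194
```

```bash
python3 - <<'E'
from h import *
w=settle(1)
E
```

```text
t 13.3 tcp [597.7 -42.5 162.3] F [0.99 2.39 4.59] M [ 0.67 -0.12 -0.02] op 19.5 xaxis [ 0.0295  0.0241 -0.9993] yang 86.2 q6 -1.73
tip [599.4 -41.2 106.4] along-from-lock -26.9 across 0.7 tip above plate 0.4
```

Call:
send_rows --motion '[{"hand": -1,"slide": [0.3,-2.5,-0.6],"spin": 0}]'

```text
time: 13.4
tool_pos: [0.5973, -0.0448, 0.1623]
tool_rot: [0.744, 1.532, 0.677]
contact_force: [0.5, 3.8, 6.2]
opening: 0.0196
```

```bash
python3 - <<'E'
from h import *
w=settle(1)
E
```

```text
t 13.45 tcp [597.3 -45.4 162.3] F [0.47 2.28 5.34] M [ 0.69 -0.07 -0.01] op 19.2 xaxis [ 0.0307  0.0241 -0.9992] yang 86.2 q6 -1.74
tip [599.  -44.1 106.3] along-from-lock -29.7 across 0.5 tip above plate 0.3
```

Call:
send_rows --motion '[{"hand": -1,"slide": [0.3,-2.5,-0.3],"spin": 0}]'

```text
time: 13.55
tool_pos: [0.5971, -0.0477, 0.1623]
tool_rot: [0.729, 1.531, 0.663]
contact_force: [-0.3, 4.1, 5.7]
opening: 0.0192
```

```bash
python3 - <<'E'
from h import *
w=settle(1)
E
```

```text
t 13.6 tcp [597.  -48.2 162.3] F [0.65 3.42 4.84] M [ 0.65 -0.    0.01] op 19.7 xaxis [ 0.0317  0.0242 -0.9992] yang 86.2 q6 -1.74
tip [598.8 -46.8 106.3] along-from-lock -32.5 across 0.5 tip above plate 0.3
```

Call:
send_rows --motion '[{"hand": -1,"slide": [0.3,-2.5,-0.3],"spin": 0}]'

```text
time: 13.7
tool_pos: [0.5968, -0.0504, 0.1623]
tool_rot: [0.718, 1.53, 0.652]
contact_force: [0.6, 4.5, 5.5]
opening: 0.0196
```

```bash
python3 - <<'E'
from h import *
w=settle(1)
E
```

```text
t 13.75 tcp [596.8 -51.  162.3] F [0.35 3.05 5.68] M [ 0.66 -0.08  0.05] op 19.7 xaxis [ 0.0326  0.0243 -0.9992] yang 86.2 q6 -1.75
tip [598.6 -49.6 106.3] along-from-lock -35.3 across 0.5 tip above plate 0.3
```

Call:
send_rows --motion '[{"hand": -1,"slide": [0.3,-2.0,-0.3],"spin": 0}]'

```text
time: 13.85
tool_pos: [0.5965, -0.0529, 0.1622]
tool_rot: [0.705, 1.529, 0.638]
contact_force: [-0.4, 2.8, 4.3]
opening: 0.0192
```

```bash
python3 - <<'E'
from h import *
w=settle(1)
s=shot('scene'); cv2.imwrite('pics/s10.png',cv2.resize(s['pixels'][100:270,90:300],None,fx=3.5,fy=3.5,interpolation=cv2.INTER_CUBIC))
E
```

```text
t 13.9 tcp [596.4 -53.5 162. ] F [0.39 1.1  2.84] M [ 0.28 -0.12 -0.01] op 19.6 xaxis [ 0.033   0.024  -0.9992] yang 86.2 q6 -1.75
tip [598.2 -52.2 106. ] along-from-lock -37.9 across 0.3 tip above plate 0.0
```

View pics/s10.png

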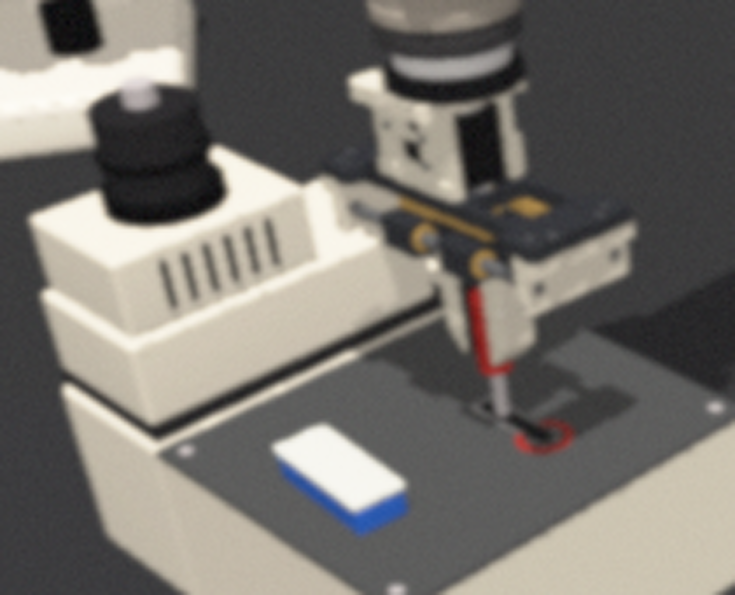

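Height and force both dropped a little, so this may be the hole's chamfer. Probing gently here.

Call:
send_rows --motion '[{"hand": -1,"slide": [0.6,-1.5,0],"spin": 0}]'

```text
time: 14.05
tool_pos: [0.5959, -0.0557, 0.1607]
tool_rot: [0.69, 1.532, 0.624]
contact_force: [0.6, 0.2, -2.1]
opening: 0.0199
```

```bash
python3 - <<'E'
from h import *
w=settle(1)
E
```

```text
t 14.1 tcp [595.6 -56.  160.2] F [-0.01  0.18 -0.94] M [-0.04  0.02  0.03] op 19.3 xaxis [ 0.0307  0.0225 -0.9993] yang 86.2 q6 -1.75
tip [597.3 -54.8 104.3] along-from-lock -40.5 across -0.4 tip above plate -1.7
```

It is in free space 1.7 mm below the plate top, so this is the hole. Lowering further.

Call:
send_rows --motion '[{"hand": -1,"slide": [2,-0.5,0.4],"spin": 0}]'

```text
time: 14.2
tool_pos: [0.5956, -0.057, 0.1577]
tool_rot: [0.709, 1.534, 0.642]
contact_force: [0.0, -0.2, -0.6]
opening: 0.0196
```

```bash
python3 - <<'E'
from h import *
w=settle(4)
E
```

```text
t 14.4 tcp [595.8 -56.6 157.7] F [ 0.39  0.17 -1.09] M [-0.06  0.   -0.05] op 19.3 xaxis [ 0.0296  0.0226 -0.9993] yang 86.2 q6 -1.75
tip [597.4 -55.4 101.8] along-from-lock -41.1 across -0.3 tip above plate -4.2
```

Call:
send_rows --motion '[{"hand": -1,"slide": [2.5,0,0],"spin": 0}]'

```text
time: 14.5
tool_pos: [0.596, -0.0567, 0.1553]
tool_rot: [0.705, 1.533, 0.638]
contact_force: [0.8, 0.5, -0.4]
opening: 0.0197
```

```bash
python3 - <<'E'
from h import *
w=settle(4)
E
```

```text
t 14.7 tcp [595.8 -56.5 155. ] F [ 0.11 -0.3  -0.02] M [-0.04  0.04  0.  ] op 19.3 xaxis [ 0.0293  0.0226 -0.9993] yang 86.2 q6 -1.75
tip [597.4 -55.2  99.1] along-from-lock -41.0 across -0.3 tip above plate -6.9
```

Call:
send_rows --motion '[{"hand": -1,"slide": [1.5,2,0],"spin": 0}]' --grip_force 40

```text
time: 14.8
tool_pos: [0.5962, -0.0549, 0.1539]
tool_rot: [0.692, 1.534, 0.625]
contact_force: [0.2, -4.5, 2.7]
opening: 0.0194
```

```bash
python3 - <<'E'
from h import *
w=settle(2)
E
```

```text
t 14.9 tcp [596.2 -55.  153.8] F [ 0.24 -2.46 -0.91] M [-0.68 -0.09 -0.01] op 19.2 xaxis [ 0.0301  0.0212 -0.9993] yang 86.2 q6 -1.75
tip [597.9 -53.8  97.9] along-from-lock -39.6 across 0.1 tip above plate -8.1
```

Call:
send_rows --motion '[{"hand": -1,"slide": [0.3,3,0.2],"spin": 0},{"hand": -1,"slide": [0.3,3,0],"spin": 0}]'

```text
time: 15.1
tool_pos: [0.5967, -0.0521, 0.1538]
tool_rot: [0.541, 1.537, 0.474]
contact_force: [-2.0, -7.0, 1.6]
opening: 0.0194
```

```bash
python3 - <<'E'
from h import *
w=settle(2)
E
```

```text
t 15.2 tcp [596.6 -51.9 153.8] F [-2.24 -6.47  0.83] M [-1.32  0.34 -0.07] op 19.2 xaxis [ 0.03    0.0156 -0.9994] yang 86.2 q6 -1.74
tip [598.3 -51.   97.9] along-from-lock -36.7 across 0.3 tip above plate -8.1
```

Call:
send_rows --motion '[{"hand": -1,"slide": [0.3,6,0],"spin": 0},{"hand": -1,"slide": [0.3,6,0],"spin": 0}]'

```text
time: 15.4
tool_pos: [0.5972, -0.0438, 0.1539]
tool_rot: [0.359, 1.54, 0.291]
contact_force: [-1.4, -7.7, 0.4]
opening: 0.0193
```

```bash
python3 - <<'E'
from h import *
w=settle(2)
E
```

```text
t 15.5 tcp [597.2 -43.1 153.9] F [-0.38 -6.05 -0.65] M [-1.28  0.22 -0.08] op 19.5 xaxis [ 0.0297  0.0096 -0.9995] yang 86.2 q6 -1.72
tip [598.9 -42.5  97.9] along-from-lock -28.2 across 0.3 tip above plate -8.1
```

Call:
send_rows --motion '[{"hand": -1,"slide": [0.3,7,0],"spin": 0},{"hand": -1,"slide": [0.3,7,0],"spin": 0}]'

```text
time: 15.7
tool_pos: [0.598, -0.033, 0.1539]
tool_rot: [0.161, 1.541, 0.093]
contact_force: [-0.3, -7.7, 0.8]
opening: 0.0194
```

```bash
python3 - <<'E'
from h import *
w=settle(2)
cv2.imwrite('pics/w11.png',cv2.resize(w['pixels'][215:365,245:395],None,fx=4,fy=4,interpolation=cv2.INTER_CUBIC))
s=shot('scene'); cv2.imwrite('pics/s11.png',cv2.resize(s['pixels'][150:270,150:300],None,fx=5,fy=5,interpolation=cv2.INTER_CUBIC))
E
```

```text
t 15.8 tcp [598.  -32.1 153.9] F [-0.22 -5.57  0.23] M [-1.17  0.24 -0.04] op 19.2 xaxis [ 0.0296  0.0036 -0.9996] yang 86.2 q6 -1.69
tip [599.7 -31.9  97.9] along-from-lock -17.6 across 0.4 tip above plate -8.1
```

View pics/w11.png

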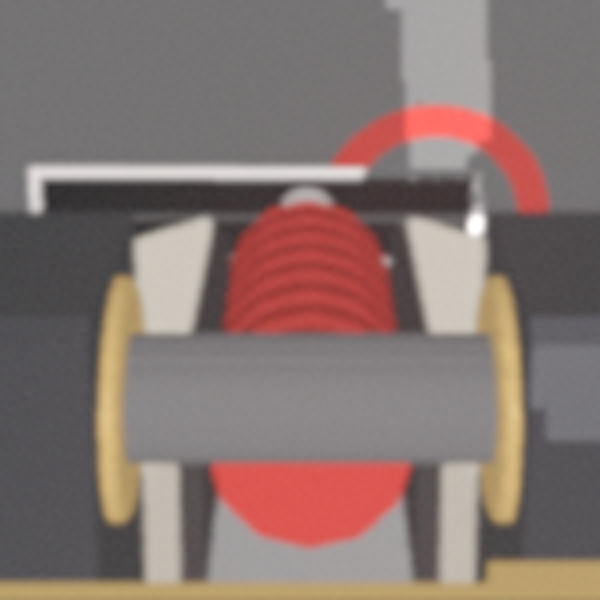

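View pics/s11.png

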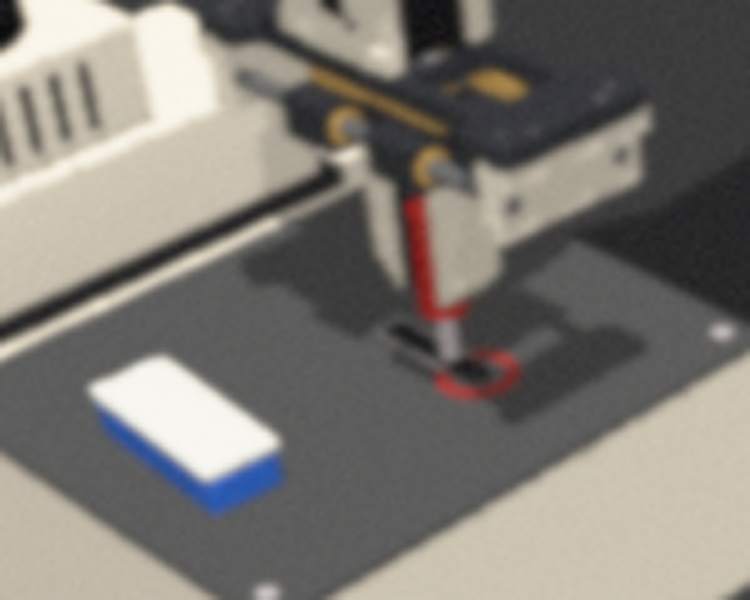

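Call:
send_rows --motion '[{"hand": -1,"slide": [0.3,7,0],"spin": 0},{"hand": -1,"slide": [0.3,7,0],"spin": 0}]'

```text
time: 16.05
tool_pos: [0.5988, -0.0221, 0.1539]
tool_rot: [-0.03, 1.541, -0.098]
contact_force: [-1.5, -7.5, 1.0]
opening: 0.0193
```

```bash
python3 - <<'E'
from h import *
w=settle(2)
E
```

```text
t 16.15 tcp [598.8 -21.2 153.9] F [-0.92 -4.98  1.21] M [-1.16  0.25 -0.07] op 19.5 xaxis [ 0.0294 -0.002  -0.9996] yang 86.1 q6 -1.67
tip [600.4 -21.3  97.9] along-from-lock -7.0 across 0.5 tip above plate -8.1
```

Call:
send_rows --motion '[{"hand": -1,"slide": [0.3,5,-0.2],"spin": 0}]'

```text
time: 16.25
tool_pos: [0.5989, -0.0181, 0.1539]
tool_rot: [-0.11, 1.541, -0.177]
contact_force: [-1.4, -7.4, 1.3]
opening: 0.0193
```

```bash
python3 - <<'E'
from h import *
w=settle(2)
E
```

```text
t 16.35 tcp [599.  -17.3 153.9] F [-0.47 -5.91  0.22] M [-1.28  0.15 -0.  ] op 19.1 xaxis [ 0.0296 -0.0045 -0.9996] yang 86.2 q6 -1.66
tip [600.6 -17.6  97.9] along-from-lock -3.2 across 0.4 tip above plate -8.1
```

Call:
send_rows --motion '[{"hand": -1,"slide": [0.3,3.5,-0.2],"spin": 0}]'

```text
time: 16.45
tool_pos: [0.5991, -0.0156, 0.1539]
tool_rot: [-0.182, 1.54, -0.25]
contact_force: [-1.1, -7.0, 0.3]
opening: 0.0193
```

```bash
python3 - <<'E'
from h import *
w=settle(2)
E
```

```text
t 16.55 tcp [599.1 -15.1 153.9] F [-1.09 -7.12  0.9 ] M [-1.34  0.17 -0.02] op 19.1 xaxis [ 0.03   -0.0073 -0.9995] yang 86.2 q6 -1.65
tip [600.8 -15.5  98. ] along-from-lock -1.1 across 0.4 tip above plate -8.0
```

Call:
send_rows --motion '[{"hand": -1,"slide": [0.3,3,-0.2],"spin": 0}]'

```text
time: 16.65
tool_pos: [0.5992, -0.0139, 0.1539]
tool_rot: [-0.26, 1.539, -0.327]
contact_force: [-1.0, -7.3, 2.0]
opening: 0.0192
```

```bash
python3 - <<'E'
from h import *
w=settle(2)
E
```

```text
t 16.75 tcp [599.2 -13.5 153.9] F [-0.27 -6.51  0.47] M [-1.42  0.12 -0.08] op 19.4 xaxis [ 0.0304 -0.01   -0.9995] yang 86.2 q6 -1.65
tip [600.9 -14.1  98. ] along-from-lock 0.3 across 0.4 tip above plate -8.0
```

Call:
send_rows --motion '[{"hand": -1,"slide": [0.2,3,-0.2],"spin": 0}]'

```text
time: 16.85
tool_pos: [0.5992, -0.0123, 0.1539]
tool_rot: [-0.338, 1.538, -0.405]
contact_force: [-1.0, -7.5, -0.1]
opening: 0.0192
```

```bash
python3 - <<'E'
from h import *
w=settle(2)
cv2.imwrite('pics/w12.png',cv2.resize(w['pixels'][215:365,245:395],None,fx=4,fy=4,interpolation=cv2.INTER_CUBIC))
E
```

```text
t 16.95 tcp [599.2 -11.9 153.9] F [-0.05 -5.6   1.32] M [-1.46  0.13 -0.04] op 19.4 xaxis [ 0.0306 -0.0128 -0.9994] yang 86.2 q6 -1.64
tip [601.  -12.6  98. ] along-from-lock 1.8 across 0.4 tip above plate -8.0
```

View pics/w12.png

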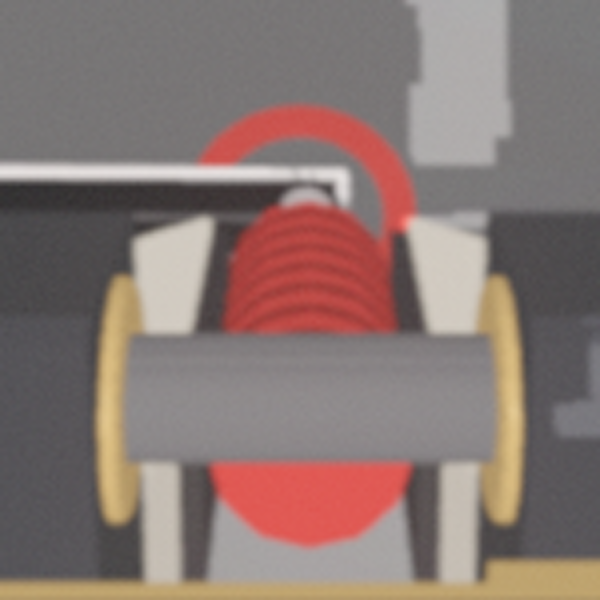

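Call:
send_rows --motion '[{"hand": -1,"slide": [0.2,3,-0.2],"spin": 0}]'

```text
time: 17.05
tool_pos: [0.5993, -0.0107, 0.1539]
tool_rot: [-0.41, 1.536, -0.477]
contact_force: [-0.3, -7.6, -0.7]
opening: 0.0194
```

```bash
python3 - <<'E'
from h import *
w=settle(2)
E
```

```text
t 17.15 tcp [599.3 -10.6 154. ] F [ 0.22 -7.29  0.32] M [-1.7   0.07 -0.01] op 19.4 xaxis [ 0.0309 -0.0161 -0.9994] yang 86.2 q6 -1.64
tip [601.1 -11.5  98. ] along-from-lock 2.9 across 0.4 tip above plate -8.0
```

Call:
send_rows --motion '[{"hand": -1,"slide": [0.2,3,-0.2],"spin": 0}]'

```text
time: 17.25
tool_pos: [0.5993, -0.0101, 0.154]
tool_rot: [-0.522, 1.534, -0.588]
contact_force: [-1.0, -11.0, 0.3]
opening: 0.019
```

```bash
python3 - <<'E'
from h import *
w=settle(3)
E
```

```text
t 17.4 tcp [599.4 -10.2 154. ] F [ -1.06 -10.43   0.83] M [-2.26  0.25 -0.11] op 19.1 xaxis [ 0.031  -0.0208 -0.9993] yang 86.2 q6 -1.63
tip [601.1 -11.3  98. ] along-from-lock 3.1 across 0.5 tip above plate -8.0
```

Force rose to 11 N without motion: the stage is at its stop. Backing off about 1.5 mm to centre the pin.

Call:
send_rows --motion '[{"hand": -1,"slide": [0.3,-1.5,-0.3],"spin": 0}]'

```text
time: 17.5
tool_pos: [0.599, -0.0121, 0.1538]
tool_rot: [-0.532, 1.533, -0.6]
contact_force: [-0.1, 0.3, -0.9]
opening: 0.0189
```

```bash
python3 - <<'E'
from h import *
w=settle(4)
E
```

```text
t 17.7 tcp [598.8 -11.3 153.6] F [-0.46 -0.74 -0.29] M [-0.12  0.02 -0.02] op 19.3 xaxis [ 0.0306 -0.0202 -0.9993] yang 86.2 q6 -1.64
tip [600.6 -12.4  97.6] along-from-lock 2.0 across 0.0 tip above plate -8.4
```

Call:
send_rows --motion '[{"hand": -1,"slide": [2.5,-0.4,-0.3],"spin": 0}]'

```text
time: 17.8
tool_pos: [0.5988, -0.0113, 0.1513]
tool_rot: [-0.499, 1.534, -0.565]
contact_force: [-0.2, -0.7, 0.2]
opening: 0.0194
```

```bash
python3 - <<'E'
from h import *
w=settle(4)
E
```

```text
t 18.0 tcp [598.6 -11.5 150.9] F [ 0.63 -0.42 -1.77] M [-0.09 -0.11 -0.01] op 19.7 xaxis [ 0.0305 -0.02   -0.9993] yang 86.2 q6 -1.64
tip [600.3 -12.6  95. ] along-from-lock 1.7 across -0.2 tip above plate -11.0
```

Call:
send_rows --motion '[{"hand": -1,"slide": [2,0,-0.2],"spin": 0}]'

```text
time: 18.1
tool_pos: [0.5986, -0.0114, 0.1491]
tool_rot: [-0.508, 1.534, -0.574]
contact_force: [-0.0, -1.4, 0.3]
opening: 0.0192
```

```bash
python3 - <<'E'
from h import *
w=settle(4)
E
```

```text
t 18.3 tcp [598.5 -11.6 148.8] F [ 1.65 -2.35 -1.31] M [-0.1  -0.26 -0.02] op 19.0 xaxis [ 0.0305 -0.0201 -0.9993] yang 86.2 q6 -1.64
tip [600.2 -12.7  92.8] along-from-lock 1.7 across -0.3 tip above plate -13.2
```

Call:
send_rows --motion '[{"hand": -1,"slide": [3,-0.6,0.3],"spin": 0}]'

```text
time: 18.4
tool_pos: [0.5989, -0.012, 0.146]
tool_rot: [-0.503, 1.534, -0.57]
contact_force: [-0.1, 0.1, -1.2]
opening: 0.0192
```

```bash
python3 - <<'E'
from h import *
w=settle(4)
E
```

```text
t 18.6 tcp [598.6 -12.1 145.6] F [-0.78  0.5  -0.62] M [0.03 0.04 0.02] op 19.0 xaxis [ 0.0298 -0.0198 -0.9994] yang 86.2 q6 -1.64
tip [600.3 -13.2  89.6] along-from-lock 1.1 across -0.2 tip above plate -16.4
```

Free, with 16 mm below the plate top. Continuing in small steps.

Call:
send_rows --motion '[{"hand": -1,"slide": [3.5,0,0],"spin": 0}]'

```text
time: 18.7
tool_pos: [0.5989, -0.0121, 0.1424]
tool_rot: [-0.508, 1.534, -0.575]
contact_force: [-0.7, -0.7, -0.0]
opening: 0.0194
```

```bash
python3 - <<'E'
from h import *
w=settle(4)
E
```

```text
t 18.9 tcp [598.6 -12.2 141.9] F [-0.22 -0.12 -1.54] M [ 0.04 -0.02 -0.01] op 19.0 xaxis [ 0.0294 -0.0198 -0.9994] yang 86.2 q6 -1.64
tip [600.2 -13.3  85.9] along-from-lock 1.1 across -0.3 tip above plate -20.1
```

Call:
send_rows --motion '[{"hand": -1,"slide": [3.5,0,0],"spin": 0}]'

```text
time: 19.0
tool_pos: [0.599, -0.0122, 0.1388]
tool_rot: [-0.512, 1.535, -0.578]
contact_force: [0.2, -0.4, -0.9]
opening: 0.0194
```

```bash
python3 - <<'E'
from h import *
w=settle(4)
E
```

```text
t 19.2 tcp [598.6 -12.3 138.2] F [-0.13 -0.85 -0.83] M [-0.02 -0.01 -0.01] op 19.7 xaxis [ 0.0291 -0.0197 -0.9994] yang 86.2 q6 -1.64
tip [600.3 -13.4  82.3] along-from-lock 1.0 across -0.2 tip above plate -23.7
```

Call:
send_rows --motion '[{"hand": -1,"slide": [3.5,0,0],"spin": 0}]'

```text
time: 19.3
tool_pos: [0.599, -0.0123, 0.1351]
tool_rot: [-0.517, 1.535, -0.583]
contact_force: [0.8, -0.3, -1.4]
opening: 0.0195
```

```bash
python3 - <<'E'
from h import *
w=settle(4)
E
```

```text
t 19.5 tcp [598.7 -12.3 134.6] F [-0.1  -0.24 -1.5 ] M [-0.01 -0.07  0.04] op 19.2 xaxis [ 0.0289 -0.0197 -0.9994] yang 86.2 q6 -1.64
tip [600.3 -13.4  78.6] along-from-lock 0.9 across -0.1 tip above plate -27.4
```

Call:
send_rows --motion '[{"hand": -1,"slide": [2.5,0,0],"spin": 0}]'

```text
time: 19.6
tool_pos: [0.599, -0.0124, 0.1323]
tool_rot: [-0.524, 1.535, -0.591]
contact_force: [0.4, -0.1, -0.2]
opening: 0.0193
```

```bash
python3 - <<'E'
from h import *
w=settle(4)
E
```

```text
t 19.8 tcp [598.8 -12.5 132. ] F [ 0.45 -0.02 -0.76] M [-0.05 -0.08 -0.04] op 19.2 xaxis [ 0.0288 -0.0198 -0.9994] yang 86.2 q6 -1.64
tip [600.4 -13.6  76. ] along-from-lock 0.8 across -0.1 tip above plate -30.0
```

Call:
send_rows --motion '[{"hand": -1,"slide": [1.2,0,0],"spin": 0}]'

```text
time: 19.9
tool_pos: [0.5989, -0.0124, 0.1309]
tool_rot: [-0.532, 1.536, -0.598]
contact_force: [0.7, 0.5, -0.4]
opening: 0.0193
```

```bash
python3 - <<'E'
from h import *
w=settle(4)
E
```

```text
t 20.1 tcp [598.9 -12.4 130.9] F [-0.08 -0.15 -0.95] M [ 0.05 -0.1   0.05] op 19.1 xaxis [ 0.029  -0.0198 -0.9994] yang 86.2 q6 -1.64
tip [600.5 -13.5  74.9] along-from-lock 0.8 across 0.0 tip above plate -31.1
```

Call:
send_rows --motion '[{"hand": -1,"slide": [1.0,0,0],"spin": 0}]'

```text
time: 20.2
tool_pos: [0.599, -0.0125, 0.1307]
tool_rot: [-0.525, 1.535, -0.591]
contact_force: [-3.4, 0.5, 10.0]
opening: 0.0193
```

```bash
python3 - <<'E'
from h import *
w=settle(4)
E
```

```text
t 20.4 tcp [599.  -12.5 130.8] F [-1.46 -0.59  5.83] M [0.03 0.35 0.03] op 19.3 xaxis [ 0.0297 -0.0199 -0.9994] yang 86.2 q6 -1.64
tip [600.6 -13.6  74.8] along-from-lock 0.8 across 0.2 tip above plate -31.2
```

The knob's underside has met the cover (10 N peak). Releasing it so it settles flat, then looking.

Call:
send_rows --motion '[{"hand": -0.45,"slide": [0,0,0],"spin": 0},{"hand": -0.2,"slide": [0,0,0],"spin": 0},{"hand": -0.2,"slide": [0,0,0],"spin": 0}]'

```text
time: 20.7
tool_pos: [0.5989, -0.0124, 0.1309]
tool_rot: [-0.52, 1.535, -0.587]
contact_force: [-0.0, -0.9, -0.3]
opening: 0.0352
```

```bash
python3 - <<'E'
from h import *
w=settle(2)
cv2.imwrite('pics/w13.png',w['pixels'])
s=shot('scene'); cv2.imwrite('pics/s13.png',cv2.resize(s['pixels'][150:270,150:300],None,fx=5,fy=5,interpolation=cv2.INTER_CUBIC))
E
```

```text
t 20.8 tcp [598.9 -12.4 130.9] F [0.85 0.43 0.45] M [-0.02  0.08 -0.03] op 36.4 xaxis [ 0.0298 -0.0198 -0.9994] yang 86.2 q6 -1.64
tip [600.6 -13.5  74.9] along-from-lock 0.9 across 0.1 tip above plate -31.1
```

View pics/w13.png

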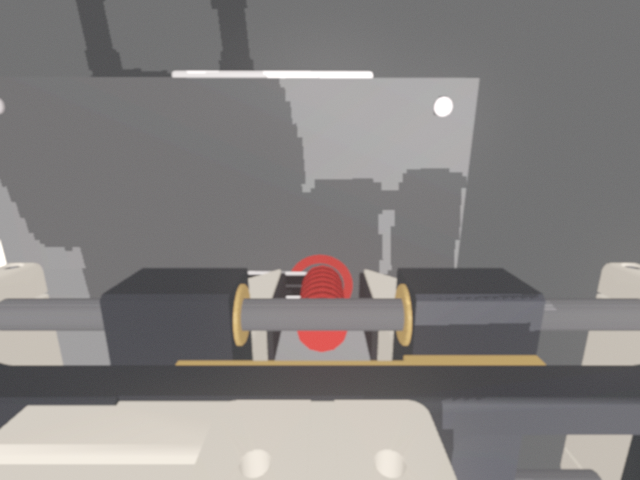

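View pics/s13.png

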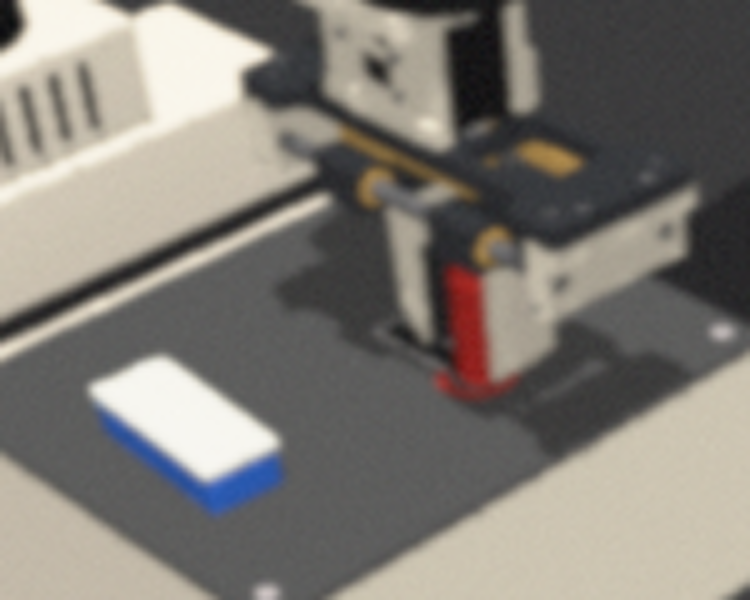

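Call:
send_rows --motion '[{"hand": -0.2,"slide": [-15,0,0],"spin": 0},{"hand": -0.2,"slide": [-25,0,0],"spin": 0},{"hand": -0.2,"slide": [-35,0,0],"spin": 0},{"hand": -0.2,"slide": [-35,0,0],"spin": 0},{"hand": -0.2,"slide": [-20,0,-25],"spin": 0},{"hand": -0.2,"slide": [0,0,-40],"spin": 0},{"hand": -0.2,"slide": [0,0,-30],"spin": 0},{"hand": -0.2,"slide": [0,0,0],"spin": 0}]'

```text
time: 21.65
tool_pos: [0.497, -0.0033, 0.2612]
tool_rot: [-0.566, 1.538, -0.633]
contact_force: [-0.9, -0.1, 0.5]
opening: 0.0367
```

```bash
python3 - <<'E'
from h import *
st()
for i in range(3): w=shot('wrist')
for n in ('scene','top','wrist'):
    p=shot(n); C=cloud(p)
    m=(np.hypot(C[...,0]-.6004,C[...,1]+.0144)<.009)&(C[...,2]>.12)
    z=C[m]; print(n,len(z), np.percentile(z[:,2],[50,90,97]) if len(z) else '')
    t=(np.hypot(C[...,0]-.6004,C[...,1]+.0144)<.02)&(C[...,2]>.162); print(C[t].mean(0) if t.any() else '')
    cv2.imwrite(f'pics/f_{n}.png',p['pixels'])
s=cv2.imread('pics/f_scene.png'); cv2.imwrite('pics/f_c.png',cv2.resize(s[150:280,150:300],None,fx=4.5,fy=4.5,interpolation=cv2.INTER_CUBIC))
E
```

```text
t 21.65 tcp [497.   -3.3 261.2] F [-0.89 -0.14  0.51] M [0.04 0.02 0.  ] op 36.7 xaxis [ 0.0264 -0.0194 -0.9995] yang 86.2 q6 -1.65
scene 80 [0.15398149 0.16840526 0.16873387]
[ 0.60102093 -0.00863671  0.16672191]
top 9 [0.16923899 0.17045432 0.17056319]
[ 0.59906533 -0.00530593  0.16829863]
wrist 213 [0.16937515 0.17032812 0.1706312 ]
[ 0.59439104 -0.01176553  0.16826363]
```

View pics/f_c.png

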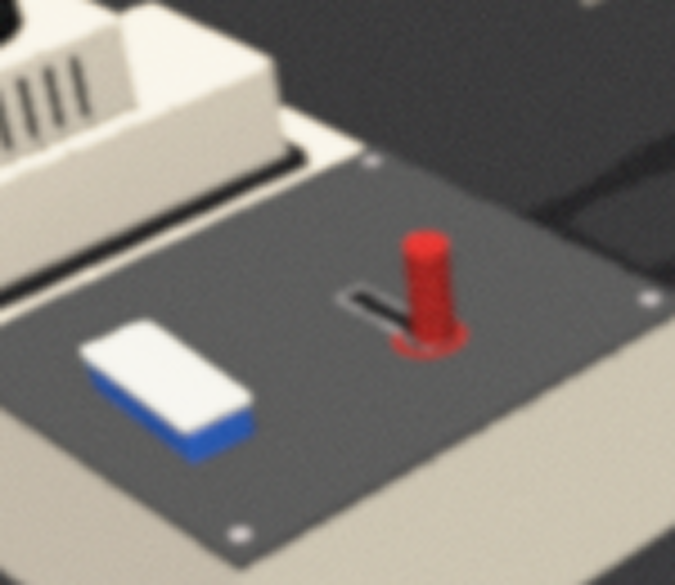

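View pics/f_top.png

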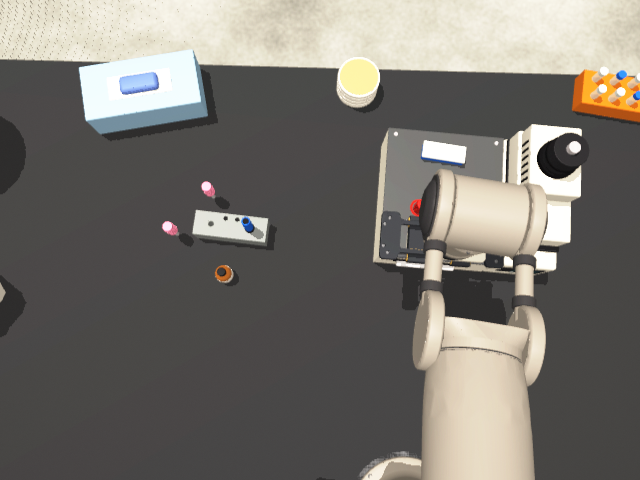

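View pics/f_wrist.png

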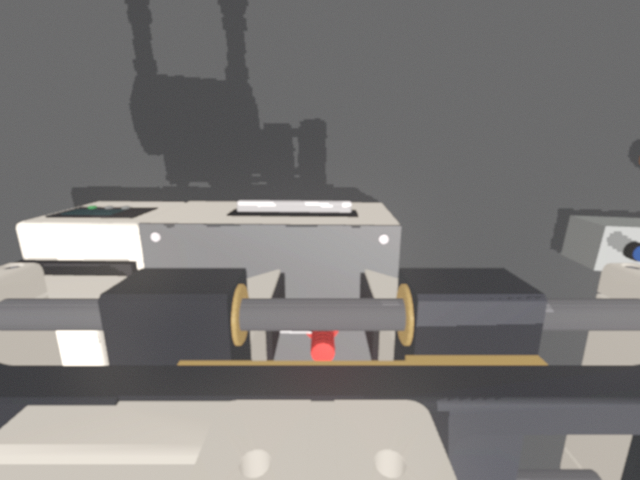

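The knob stands upright in the ring (428,300 in the crop). Its top measures 0.169–0.170 m, where 0.170 m means flush. The gripper is clear, and the driver, oil bottle, mailer and both pinks are where they were.

```bash
python3 -c "
from cell import job
print(job.hand_in())"
```

```text
the job is handed in; nothing more can be done
None
```

The locking pin is fully home at the red ring with its knob flush on the cover. I let go of it and handed the job in at about 22 s of the 58 s allowed.

- **Finding the hole:** I took the red pin from the block and felt along the slot. Pressing was mostly 3–6 N, but two early steps peaked near 9 N, just over the 8 N guide. The pin dropped into the stage's hole about 41 mm from the ring.
- **Drawing the stage:** I pulled it along at about 7 N until it met its stop, where the force rose to 11 N without further movement. I backed off about 1 mm to centre the pin and pushed it in; force peaked at 10 N as the knob met the cover.
- **Last checks:**
  - The knob's top measured 0.169–0.170 m in the top and wrist cameras, where 0.170 m is flush. The scene camera gave about 0.1685 m, within the 2 mm calibration.
  - The knob stands upright in the ring with the gripper clear of it.
  - The hex driver, oil bottle, slide mailer and both pink look-alikes showed unmoved.
- **What disagreed:**
  - The trained networks put the slot and ring about 0.12 m off in the wrist view. I measured them from the picture instead, and that agreed with the given sizes.
  - The tool leaned up to about 2° while moving, so the pin went in slightly tilted. It settled upright once released.

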